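# Pack the two-tier candle gift set

## Task

Pack the candle gift set as a tower, one piece after another in this order: press the wide jar fully home into the round recess of the foam block, fit the wide lid on it, stand the narrow jar in the middle of that lid, and fit the narrow lid on the narrow jar. At any point in the work also lay the match tin fully home, right way up, in the slot of the other foam block. Never tip or drop the glass jars, leave the heat gun and the tape roll where they are, and leave everything released and standing still.

Things in the scene. Friction and masses are not known exactly. Their poses are not given: they have to be found in the camera images.
- wide_jar: Wide amber glass candle jar filled with white wax, standing upright, open, about 0.28 kg. Straight round body 64 mm in diameter (foot bevelled 3 mm) up to 53 mm, a shoulder from 53 to 57 mm, then a neck 53 mm in diameter up to the rim, 70 mm above its foot. Origin: centre of its foot; z up. Round: its yaw does not matter.
- narrow_jar: Narrow amber glass candle jar filled with white wax, standing upright, open, about 0.12 kg. Straight round body 46 mm in diameter (foot bevelled 3 mm) up to 35 mm, a shoulder from 35 to 39 mm, then a neck 35 mm in diameter up to the rim, 50 mm above its foot. Origin: centre of its foot; z up.
- wide_lid: Wide flat black lid, lying top up on its skirt, about 45 g: 66 mm in diameter, 14 mm high; 3 mm thick top, skirt inside 62 mm in diameter and 11 mm deep. Origin: centre of the skirt's lower edge; z up. Fully seated on the wide jar the top lies on the rim, so that this origin is 59 mm above the jar's.
- narrow_lid: Narrow flat black lid, lying top up on its skirt, about 25 g: 48 mm in diameter, 12 mm high; 3 mm thick top, skirt inside 44 mm in diameter and 9 mm deep. Origin: centre of the skirt's lower edge; z up. Fully seated on the narrow jar this origin is 41 mm above the jar's.
- match_tin: Plain bare-metal oblong match tin, closed, lying flat, about 0.11 kg: 90 mm long (its x), 36 mm wide (its y), 30 mm high. Origin: centre of its underside; z up. A half turn makes no difference.
- round_foam: Grey firm foam block, fixed to the bench, 116 x 116 mm, 32 mm high, with one round recess 72 mm in diameter and 20 mm deep at its centre (recess floor 12 mm above its underside). Origin: centre of its underside; z up.
- slot_foam: Grey firm foam block, fixed to the bench, 150 mm (its x) x 96 mm (its y), 24 mm high, with one oblong recess 100 mm (along x) x 46 mm (along y) and 14 mm deep at its centre (recess floor 10 mm above its underside). Origin: centre of its underside; z up.
- heat_gun: Bystander: blue heat gun with a steel nozzle, lying on its side, about 185 x 185 mm, 56 mm high. Origin: on the bench, under the rear half of its barrel; x along the barrel to the nozzle, the handle towards its -y. Not to be disturbed.
- tape_roll: Bystander: brown roll of packing tape lying flat, 96 mm in diameter, 45 mm high. Origin: centre of its underside; z up. Not to be disturbed.

How it is judged:
By the outcome, as a careful person would: the job done as asked, in the order asked, and still so for the second after the job is handed in, with the robot touching nothing.
It also fails if it takes over 134 s, if anything falls off the work surface, if the arm or the gripper's body presses on something with over 40 N, if the wrist force passes 120 N, or if a joint passes its speed limit or range.

## Robot

A 7-joint arm with a two-finger parallel gripper is mounted at the origin on the work surface. World frame = base frame: x ahead of the robot, y to its left, z up, the work surface at z = 0. Lengths are in m, angles in degrees, forces in N, time in s.
With the tool pointing down it reaches from about 0.425 to 0.875 m from the base axis. Payload 4.7 kg.
Tool frame: the origin (TCP) lies on the centre line of the jaws, within the pads' length; the fingertips stand 8 mm ahead of it and the grasp point (between the pads) lies 11 mm behind it; z points along the fingers, y is the direction in which the jaws open and shut (so a half turn about z gives the same grasp; the last joint's range is limited). The gripper opens to 87 mm and grips with 3 to 60 N. Pads are 19 mm wide; open, the fingers measure 117 mm over their backs; the gripper's body (75 mm by 190 mm) begins 51 mm behind the grasp point.
Start: joints at [-66.515, 18.392, -4.016, 83.108, 1.295, 78.541, -3.26], TCP at [0.251, 0.6, 0.231] pointing down, gripper open.
Joint ranges: [-163.93, 163.93], [-17.29, 119.83], [-79.2, 71.16], [3.27, 140.29], [-89.18, 269.18], [5.43, 117.66], [-154.24, 154.24]. Speed limits (degrees/s): [147.25, 147.25, 180, 180, 180, 180, 180].

## Interface

Orientations are given as [roll, pitch, yaw] about the fixed x, y, z axes, in that order (R = Rz(yaw) Ry(pitch) Rx(roll)).
In Python, from cell import status, vision, workorder gives the robot as it stands.
- The arm moves only by the tool step_arm, never from a script. Its argument "series" is a list of rows, each an object of numbers: "ax", "ay", "az": the turn, a rotation vector about the world's x, y, z in degrees; "x", "y", "z": the shift along the world's x, y, z in m; "claw": the opening in per cent of the stroke, from 0 (shut) to 100 (fully open). In form: [{"ax": .., "ay": .., "az": .., "x": .., "y": .., "z": .., "claw": ..}, ...]. A call has 1 to 12 rows; each row is the pose to reach, as a shift and turn from the pose commanded when the call began; what a row does not reach only later rows make up. A row lasts 1/10 s, in which the tool goes at most 50 mm and 8.59 degrees, less where a joint would pass 70% of its speed; a pose out of reach is approached as far as the arm can. A call with a gripper value outside its range is refused whole. The fingers move at their own pace and stop on an object; "squeeze" is the grip in N (left out, the last holds). Time passes only in rows, so rows that repeat a pose let the fingers close. It gives the time, the measured TCP pose, the force and the opening at its end, in the units of the state.
- status.get_obs(): the state, without advancing time (a new reading comes with each control period).
- vision.read_camera(name): name is "scene" or "top"; returns the picture (384x512x3 uint8, red, green, blue); there is no depth.
- vision.camera_params(name): a dict with "fovy" (degrees; the focal length in pixels is half the picture's height over the tangent of half this angle, whatever the lens; pixels are square), "cx", "cy" (the principal point, pixels), "dist" ([k1, k2, p1, p2, k3] as OpenCV has them; the pictures are not rectified), "eye" and "orientation" of the camera in the world. Camera axes: x right, y down, z forward; pixel columns grow to the right and rows downward; lengths in m; the calibration is good to about 2 mm. A picture is of the moment at which its call begins. camera_params takes no time and is no camera call.
- workorder.sign_off(): hands the job in, once; it reports no verdict.
The state is a dict: "time_s": time; "qpos": joint angles; "joint_velocities": joint speeds; "effort": joint torques, N m; "tool_pos": TCP position; "tool_rot": TCP orientation; "force": force on the tool from outside, world axes, zero at the start; "wrist_torque": the same for the moment, N m; "grip_width": finger opening in m.
Only numpy, scipy, OpenCV 4.12 (cv2) and the standard library are available. Lean on these libraries where they do the work, as an engineer would, in place of code of your own. Each camera call takes 0.05 s, during which the arm holds its last target.

## Working session

There is one attempt and no reset: what is moved stays moved. The work goes in short steps, Python scripts to look and compute and a tool call to move; the robot and the scene stay as the last step left them, time stands still between calls to the robot, and variables do not carry over. Pictures are saved under pics/ and viewed, and the job is handed in when it is done.

Besides the shell and the picture viewer there is one more tool, called by a JSON object that holds its "fn" and its "kwargs", one argument or row to a line. step_arm: Moves the arm, as the interface text tells. Its arguments: {"type":"object","properties":{"series":{"type":"array"},"squeeze":{"type":"number"}},"required":["series"]}

```bash
ls; mkdir -p pics; python3 - <<'E'
from cell import status, vision, workorder
import cv2
for n in ("scene","top"):
    im=vision.read_camera(n); cv2.imwrite(f"pics/{n}0.png",im[:,:,::-1]); print(n,vision.camera_params(n))
print(status.get_obs())
E
```

```text
pics
scene {'fovy': 53.26174083497864, 'cx': 258.0856737072385, 'cy': 192.96944042550885, 'dist': array([-0.0253884,  0.       ,  0.       ,  0.       ,  0.       ]), 'eye': array([1.35253141, 0.22820657, 0.58880824]), 'orientation': array([-124.42323053,    0.46509189,  104.41783838])}
top {'fovy': 50.779045805416885, 'cx': 243.24722594316862, 'cy': 189.73342138835648, 'dist': array([0.02805789, 0.        , 0.        , 0.        , 0.        ]), 'eye': array([0.46041304, 0.03128634, 0.98467939]), 'orientation': array([-1.72559764e+02, -8.58707981e-02, -9.08666283e+01])}
{'time_s': 0.1, 'qpos': array([-66.51648577,  18.43617385,  -4.01737485,  83.16682636,
         1.29624799,  78.54127522,  -3.2589134 ]), 'joint_velocities': array([ 0.0061389 , -0.12559527,  0.02502784, -0.20682488,  0.03803934,
        0.03890466,  0.0474856 ]), 'effort': array([-4.11819819e-04, -4.92569804e+01, -4.06029783e-01, -3.13399351e+01,
       -6.42961473e-02,  3.94765183e-02,  7.20733237e-05]), 'tool_pos': array([0.25043398, 0.59930304, 0.22956522]), 'tool_rot': array([-1.79901033e+02,  6.04515335e-03,  1.57329146e+02]), 'force': array([-0.23984069,  0.7976008 ,  0.57928613]), 'wrist_torque': array([-0.01752145, -0.02839178, -0.03798718]), 'grip_width': 0.08706102059104773}
```

View pics/scene0.png

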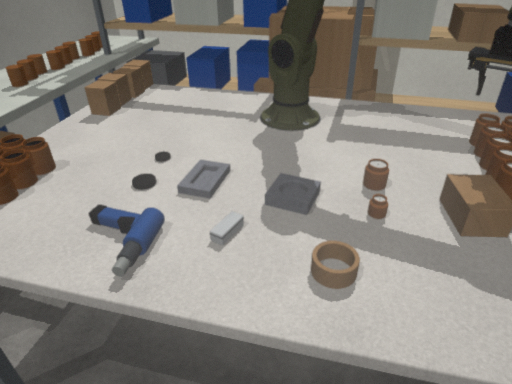

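View pics/top0.png

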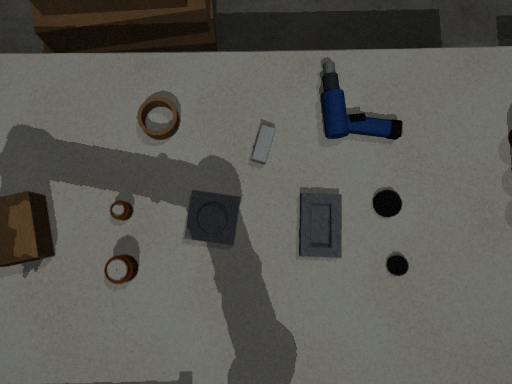

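The top picture shows the wide jar at about (120,269), the narrow jar (120,210), the wide lid (388,203), the narrow lid (397,265) and the tin (263,142). The round foam is at (213,217) and the slot foam at (321,225). The scene view agrees. I'll make enlarged crops to measure from.

```bash
cat > h.py <<'E'
import numpy as np, cv2
from scipy.spatial.transform import Rotation as R
from cell import status, vision, workorder
def cam(n):
    p=vision.camera_params(n); f=192/np.tan(np.radians(p['fovy']/2))
    K=np.array([[f,0,p['cx']],[0,f,p['cy']],[0,0,1]]); Rm=R.from_euler('xyz',p['orientation'],degrees=True).as_matrix()
    return K,np.array(p['dist']),np.array(p['eye']),Rm
def proj(n,P):
    K,d,e,Rm=cam(n); P=np.atleast_2d(np.array(P,float)); c=(P-e)@Rm
    return cv2.projectPoints(c,np.zeros(3),np.zeros(3),K,d)[0].reshape(-1,2)
def unproj(n,uv,z):
    K,d,e,Rm=cam(n); u=cv2.undistortPoints(np.array(uv,float).reshape(-1,1,2),K,d).reshape(-1,2)
    r=np.c_[u,np.ones(len(u))]@Rm.T
    return e+r*((z-e[2])/r[:,2])[:,None]
def circ(x,y,z,r,n=48):
    t=np.linspace(0,2*np.pi,n,endpoint=False); return np.c_[x+r*np.cos(t),y+r*np.sin(t),np.full(n,z)]
def rect(x,y,z,lx,ly,yaw):
    c,s=np.cos(np.radians(yaw)),np.sin(np.radians(yaw))
    return np.array([[x+c*a-s*b,y+s*a+c*b,z] for a,b in [(lx/2,ly/2),(-lx/2,ly/2),(-lx/2,-ly/2),(lx/2,-ly/2)]])
def look(n,name):
    im=vision.read_camera(n)[:,:,::-1].copy(); cv2.imwrite(f'pics/{name}.png',im); return im
def crop(im,u0,v0,w,h,s,curves=(),n=None,col=(0,255,0)):
    c=cv2.resize(im[v0:v0+h,u0:u0+w],None,fx=s,fy=s,interpolation=cv2.INTER_CUBIC)
    for P in curves:
        q=((proj(n,P)-[u0,v0]+.5)*s*8).astype(np.int32); cv2.polylines(c,[q],True,col,1,cv2.LINE_AA,3)
    return c
E
python3 - <<'E'
from h import *
t=cv2.imread('pics/top0.png')
a=crop(t,90,180,100,120,5);a=a
b=crop(t,360,180,60,100,5)
cv2.imwrite('pics/c1.png',np.hstack([cv2.resize(a,(500,600)),cv2.resize(b,(300,500)) if 0 else cv2.copyMakeBorder(b,0,100,0,0,0)]))
cv2.imwrite('pics/c2.png',cv2.convertScaleAbs(crop(t,175,110,175,155,4),alpha=2.5))
E
```

```text
(no output)
```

View pics/c1.png

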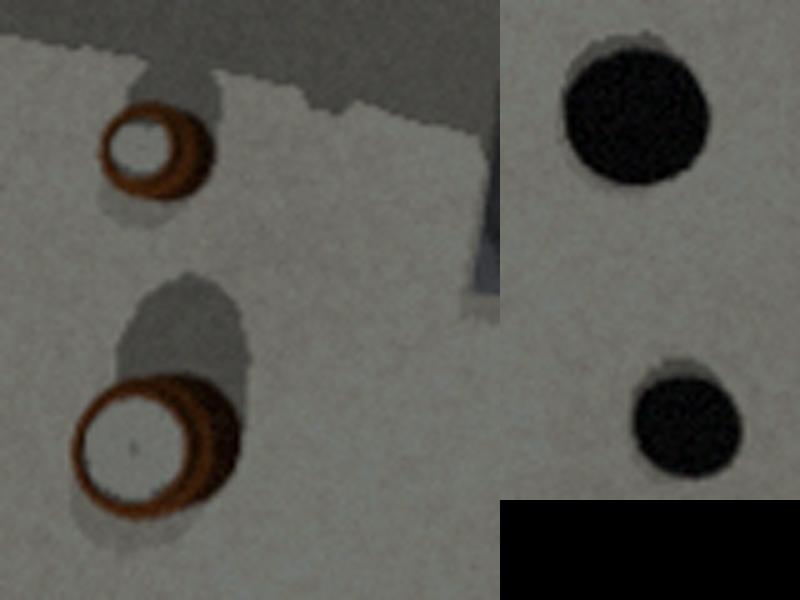

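View pics/c2.png

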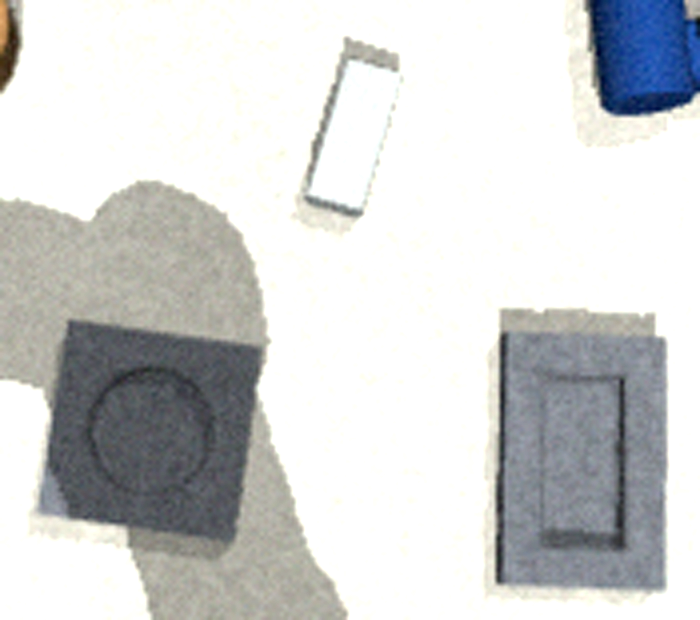

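```bash
cat > fit.py <<'E'
from h import *
from scipy.optimize import minimize
def cyl(prof):
    return lambda q: np.vstack([circ(q[0],q[1],z+(q[3] if len(q)>3 else 0),r) for r,z in prof])
def box(lx,ly,h):
    return lambda q: np.vstack([rect(q[0],q[1],z,lx,ly,q[2]) for z in (0,h)])
M={'wide_jar':cyl([(.029,0),(.032,.003),(.032,.053),(.0265,.057),(.0265,.07)]),
'narrow_jar':cyl([(.020,0),(.023,.003),(.023,.035),(.0175,.039),(.0175,.05)]),
'wide_lid':cyl([(.033,0),(.033,.014)]),'narrow_lid':cyl([(.024,0),(.024,.012)]),
'match_tin':box(.09,.036,.03),'round_foam':box(.116,.116,.032),'slot_foam':box(.15,.096,.024)}
S=4
def maskof(im,kind,win):
    u0,v0,w,h=win; c=cv2.resize(im[v0:v0+h,u0:u0+w],None,fx=S,fy=S,interpolation=cv2.INTER_CUBIC)
    b,g,r=[c[:,:,i].astype(float) for i in range(3)]
    m=kind(b,g,r).astype(np.uint8)*255
    cs,_=cv2.findContours(m,cv2.RETR_EXTERNAL,cv2.CHAIN_APPROX_NONE)
    k=max(cs,key=cv2.contourArea); k=cv2.convexHull(k)
    o=np.zeros_like(m); cv2.fillPoly(o,[k],255); return o,c
def fit(n,im,obj,kind,win,q0,free=(0,1,2)):
    m,c=maskof(im,kind,win); u0,v0,w,h=win
    free=list(free)
    def ras(q):
        p=(proj(n,M[obj](q))-[u0,v0]+.5)*S-.5
        k=cv2.convexHull((p*16).astype(np.int32)); o=np.zeros_like(m); cv2.fillPoly(o,[k],255,cv2.LINE_AA,4); return o,k
    def cost(d):
        q=np.array(q0,float); q[free]+=np.array(d)*np.where(np.array(free)==2,10,.01)
        o=ras(q)[0]; return np.abs(o.astype(int)-m).sum()/m.sum()
    d0=np.zeros(len(free)); sim=np.vstack([d0]+[d0+np.eye(len(free))[i] for i in range(len(free))])
    r=minimize(cost,d0,method='Nelder-Mead',options=dict(initial_simplex=sim,xatol=1e-3,fatol=1e-6,maxiter=400))
    q=np.array(q0,float); q[free]+=r.x*np.where(np.array(free)==2,10,.01)
    cv2.polylines(c,[ras(q)[1]],True,(0,255,0),1,cv2.LINE_AA,4)
    return q,r.fun,c
red=lambda b,g,r:(r-b>0.3*r)&(r>12)
dark=lambda b,g,r:(r+g+b)<120
E
python3 - <<'E'
from h import *
for n,o in {'wj':((120,269),.06),'nj':((120,210),.04),'wl':((388,203),.012),'nl':((397,265),.01),'tin':((263,142),.03),'rf':((213,217),.032),'sf':((321,225),.024)}.items():
    P=unproj('top',[o[0]],o[1])[0]; print(n,P.round(4),np.hypot(*P[:2]).round(3),proj('scene',P).round(0))
t=cv2.imread('pics/top0.png');s=cv2.imread('pics/scene0.png')
for im,pts in((t,[(388,203),(360,203),(263,142),(280,142),(200,200),(180,180),(306,200),(321,225),(290,225),(105,260),(130,270)]),(s,[(144,181),(160,165),(228,227),(225,235),(290,185),(320,165),(205,175),(290,202),(375,180)])):
    for p in pts: print(p,im[p[1],p[0]],end=' ')
    print()
cv2.imwrite('pics/s1.png',cv2.convertScaleAbs(crop(s,120,140,290,120,2.7),alpha=1.3))
E
```

```text
wj [0.4063 0.3067 0.06  ] 0.509 [[374. 166.]]
nj [0.5404 0.3162 0.04  ] 0.626 [[377. 200.]]
wl [ 0.55  -0.32   0.012] 0.636 [[143. 179.]]
nl [ 0.403  -0.3325  0.01  ] 0.522 [[162. 155.]]
tin [ 0.7006 -0.0215  0.03  ] 0.701 [[226. 223.]]
rf [0.5211 0.1001 0.032 ] 0.531 [[291. 187.]]
sf [ 0.499  -0.1547  0.024 ] 0.522 [[204. 174.]]
(388, 203) [11 10 11] (360, 203) [112 118 114] (263, 142) [104 106 102] (280, 142) [106 113 112] (200, 200) [36 33 32] (180, 180) [69 72 75] (306, 200) [61 55 55] (321, 225) [57 53 52] (290, 225) [106 114 111] (105, 260) [102 110 110] (130, 270) [ 7 23 45] 
(144, 181) [64 65 67] (160, 165) [188 194 199] (228, 227) [187 187 185] (225, 235) [92 94 95] (290, 185) [93 90 90] (320, 165) [186 193 197] (205, 175) [133 128 127] (290, 202) [95 92 93] (375, 180) [ 69  81 103]
```

View pics/s1.png

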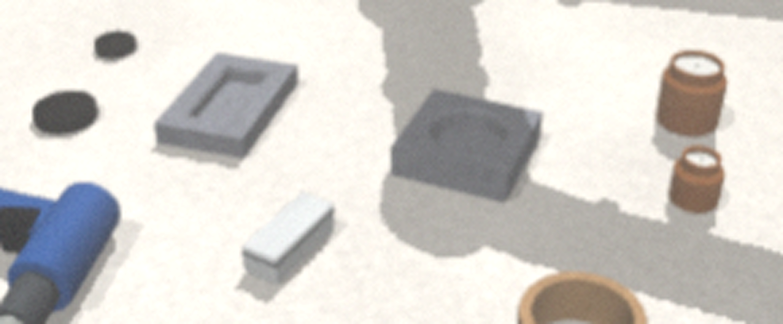

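```bash
cat > m0.py <<'E'
from fit import *
t=cv2.imread('pics/top0.png');s=cv2.imread('pics/scene0.png')
tb=cv2.GaussianBlur(t,(0,0),.8); sb=cv2.GaussianBlur(s,(0,0),.8)
blue=lambda b,g,r:(r-b)<0.015*(r+b)
dT=lambda b,g,r:(r+g+b)<170
dS=lambda b,g,r:(r+g+b)<380
rS=lambda b,g,r:(r-b)>0.15*r
Q={'wide_jar':(.406,.307,0),'narrow_jar':(.54,.316,0),'wide_lid':(.55,-.32,0),'narrow_lid':(.403,-.3325,0),'match_tin':(.70,-.0215,-15),'round_foam':(.521,.1,-8),'slot_foam':(.499,-.155,0)}
out=[[],[]]
for o,q in Q.items():
    for i,(n,im) in enumerate((('top',tb),('scene',sb))):
        fr=(0,1) if 'jar' in o or 'lid' in o else (0,1,2)
        k={'j':(red,rS),'l':(dT,dS)}.get(o.split('_')[1][0],(blue,blue))[i]
        p=proj(n,M[o](q)); a=np.floor(p.min(0)-9).astype(int); b=np.ceil(p.max(0)+9).astype(int)
        r,f,c=fit(n,im,o,k,(a[0],a[1],*(b-a)),q,fr); print(o,n,r.round(4),round(f,3))
        out[i].append(cv2.resize(c,(190,190)))
for i in (0,1):
    L=out[i]+[np.zeros((190,190,3),np.uint8)]; cv2.imwrite(f'pics/f{i}.png',cv2.convertScaleAbs(np.vstack([np.hstack(L[:4]),np.hstack(L[4:])]),alpha=[1.8,1.1][i]))
E
python3 m0.py
```

```text
wide_jar top [0.4055 0.313  0.    ] 0.046
wide_jar scene [0.4034 0.3146 0.    ] 0.034
narrow_jar top [0.5421 0.3206 0.    ] 0.068
narrow_jar scene [0.5395 0.3212 0.    ] 0.038
wide_lid top [ 0.5511 -0.3183  0.    ] 0.022
wide_lid scene [ 0.5527 -0.317   0.    ] 0.039
narrow_lid top [ 0.404  -0.3334  0.    ] 0.035
narrow_lid scene [ 0.4048 -0.3322  0.    ] 0.077
match_tin top [  0.6991  -0.0223 -18.9187] 0.092
match_tin scene [  0.699   -0.0202 -15.5635] 0.047
round_foam top [ 0.5205  0.1031 -9.4706] 0.037
round_foam scene [ 0.52   0.104 -8.675] 0.037
slot_foam top [ 0.4998 -0.156  -2.1924] 0.044
slot_foam scene [ 0.4996 -0.1544 -2.8464] 0.035
```

```bash
python3 -c "
import cv2,numpy as np
cv2.imwrite('pics/ff.png',cv2.resize(np.vstack([cv2.imread('pics/f0.png'),cv2.imread('pics/f1.png')]),(600,600)))"
```

```text
(no output)
```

View pics/ff.png

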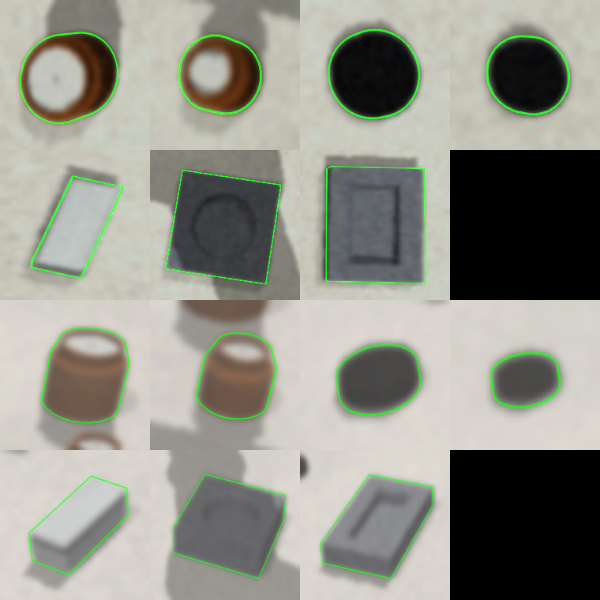

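The fits agree between the two cameras to about 1–3 mm, and every object is on the bench and within reach. I'll average the two. The first move goes above the wide jar at (0.4045, 0.314), with the jaws along x (yaw 90).

{"fn": "step_arm", "kwargs": {
  "series": [
    {"x": 0.154, "y": -0.286, "z": -0.03, "az": -67.3, "claw": 100},
    {"x": 0.154, "y": -0.286, "z": -0.03, "az": -67.3, "claw": 100},
    {"x": 0.154, "y": -0.286, "z": -0.03, "az": -67.3, "claw": 100},
    {"x": 0.154, "y": -0.286, "z": -0.03, "az": -67.3, "claw": 100},
    {"x": 0.154, "y": -0.286, "z": -0.03, "az": -67.3, "claw": 100},
    {"x": 0.154, "y": -0.286, "z": -0.03, "az": -67.3, "claw": 100},
    {"x": 0.154, "y": -0.286, "z": -0.03, "az": -67.3, "claw": 100},
    {"x": 0.154, "y": -0.286, "z": -0.03, "az": -67.3, "claw": 100},
    {"x": 0.154, "y": -0.286, "z": -0.03, "az": -67.3, "claw": 100},
    {"x": 0.154, "y": -0.286, "z": -0.03, "az": -67.3, "claw": 100},
    {"x": 0.154, "y": -0.286, "z": -0.03, "az": -67.3, "claw": 100},
    {"x": 0.154, "y": -0.286, "z": -0.03, "az": -67.3, "claw": 100}
  ]
}}

```text
invalid input
```

{"fn": "step_arm", "kwargs": {
  "series": [
    {"ax": 0, "ay": 0, "az": -8, "x": 0.02, "y": -0.04, "z": 0, "claw": 100}
  ],
  "squeeze": 30
}}

```text
time_s: 0.2
tool_pos: [0.2652, 0.5635, 0.2287]
tool_rot: [-179.9, -0.2, 149.7]
force: [-0.2, -0.0, -0.2]
grip_width: 0.0868
```

{"fn": "step_arm", "kwargs": {
  "series": [
    {"ax": 0, "ay": 0, "az": -59.3, "x": 0.134, "y": -0.245, "z": -0.03, "claw": 100},
    {"ax": 0, "ay": 0, "az": -59.3, "x": 0.134, "y": -0.245, "z": -0.03, "claw": 100},
    {"ax": 0, "ay": 0, "az": -59.3, "x": 0.134, "y": -0.245, "z": -0.03, "claw": 100},
    {"ax": 0, "ay": 0, "az": -59.3, "x": 0.134, "y": -0.245, "z": -0.03, "claw": 100},
    {"ax": 0, "ay": 0, "az": -59.3, "x": 0.134, "y": -0.245, "z": -0.03, "claw": 100},
    {"ax": 0, "ay": 0, "az": -59.3, "x": 0.134, "y": -0.245, "z": -0.03, "claw": 100},
    {"ax": 0, "ay": 0, "az": -59.3, "x": 0.134, "y": -0.245, "z": -0.03, "claw": 100},
    {"ax": 0, "ay": 0, "az": -59.3, "x": 0.134, "y": -0.245, "z": -0.03, "claw": 100},
    {"ax": 0, "ay": 0, "az": -59.3, "x": 0.134, "y": -0.245, "z": -0.03, "claw": 100},
    {"ax": 0, "ay": 0, "az": -59.3, "x": 0.134, "y": -0.245, "z": -0.03, "claw": 100},
    {"ax": 0, "ay": 0, "az": -59.3, "x": 0.134, "y": -0.245, "z": -0.03, "claw": 100}
  ]
}}

```text
time_s: 1.3
tool_pos: [0.4041, 0.3156, 0.2005]
tool_rot: [-180.0, 0.0, 90.2]
force: [-0.5, 0.5, 0.1]
grip_width: 0.0871
```

{"fn": "step_arm", "kwargs": {
  "series": [
    {"ax": 0, "ay": 0, "az": 0, "x": 0, "y": -0.001, "z": -0.04, "claw": 100},
    {"ax": 0, "ay": 0, "az": 0, "x": 0, "y": -0.001, "z": -0.08, "claw": 100},
    {"ax": 0, "ay": 0, "az": 0, "x": 0, "y": -0.001, "z": -0.11, "claw": 100},
    {"ax": 0, "ay": 0, "az": 0, "x": 0, "y": -0.001, "z": -0.13, "claw": 100},
    {"ax": 0, "ay": 0, "az": 0, "x": 0, "y": -0.001, "z": -0.15, "claw": 100},
    {"ax": 0, "ay": 0, "az": 0, "x": 0, "y": -0.001, "z": -0.166, "claw": 100},
    {"ax": 0, "ay": 0, "az": 0, "x": 0, "y": -0.001, "z": -0.166, "claw": 100},
    {"ax": 0, "ay": 0, "az": 0, "x": 0, "y": -0.001, "z": -0.166, "claw": 100}
  ]
}}

```text
time_s: 2.1
tool_pos: [0.4045, 0.3141, 0.0348]
tool_rot: [-180.0, 0.0, 90.1]
force: [0.2, 0.6, -0.3]
grip_width: 0.087
```

```bash
python3 - <<'E'
from h import *
s=look('scene','s2'); t=look('top','t2')
cv2.imwrite('pics/c3.png',np.hstack([crop(s,310,90,130,140,3),crop(t,50,190,130,140,3)]))
E
```

```text
(no output)
```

View pics/c3.png

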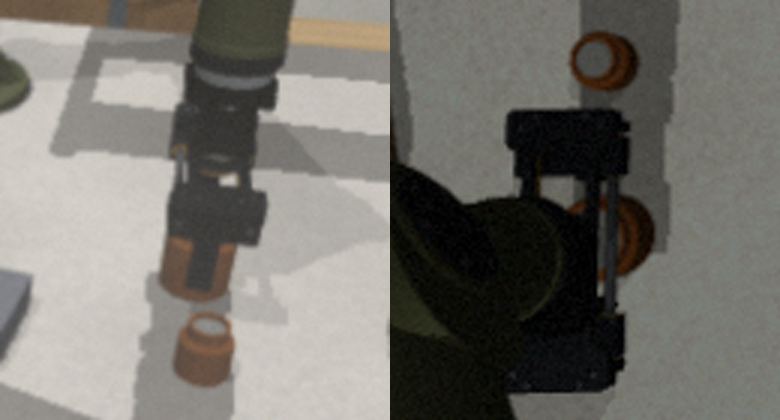

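The jar stands centred between the fingers. I'll close on it.

{"fn": "step_arm", "kwargs": {
  "series": [
    {"ax": 0, "ay": 0, "az": 0, "x": 0, "y": 0, "z": 0, "claw": 65},
    {"ax": 0, "ay": 0, "az": 0, "x": 0, "y": 0, "z": 0, "claw": 65},
    {"ax": 0, "ay": 0, "az": 0, "x": 0, "y": 0, "z": 0, "claw": 65},
    {"ax": 0, "ay": 0, "az": 0, "x": 0, "y": 0, "z": 0, "claw": 65},
    {"ax": 0, "ay": 0, "az": 0, "x": 0, "y": 0, "z": 0, "claw": 65},
    {"ax": 0, "ay": 0, "az": 0, "x": 0, "y": 0, "z": 0, "claw": 65}
  ],
  "squeeze": 35
}}

```text
time_s: 2.8
tool_pos: [0.4051, 0.3139, 0.0349]
tool_rot: [179.9, -0.0, 90.0]
force: [1.1, 0.5, 1.8]
grip_width: 0.0628
```

{"fn": "step_arm", "kwargs": {
  "series": [
    {"ax": 0, "ay": 0, "az": 0, "x": 0, "y": 0, "z": 0.01, "claw": 65},
    {"ax": 0, "ay": 0, "az": 0, "x": 0, "y": 0, "z": 0.03, "claw": 65},
    {"ax": 0, "ay": 0, "az": 0, "x": 0, "y": 0, "z": 0.05, "claw": 65},
    {"ax": 0, "ay": 0, "az": 0, "x": 0, "y": 0, "z": 0.07, "claw": 65},
    {"ax": 0, "ay": 0, "az": 0, "x": 0, "y": 0, "z": 0.07, "claw": 65},
    {"ax": 0, "ay": 0, "az": 0, "x": 0, "y": 0, "z": 0.07, "claw": 65}
  ]
}}

```text
time_s: 3.4
tool_pos: [0.4041, 0.3136, 0.1042]
tool_rot: [-180.0, 0.0, 90.0]
force: [-0.6, 0.1, -3.7]
grip_width: 0.0635
```

{"fn": "step_arm", "kwargs": {
  "series": [
    {"ax": 0, "ay": 0, "az": 0, "x": 0.006, "y": -0.01, "z": 0, "claw": 65},
    {"ax": 0, "ay": 0, "az": 0, "x": 0.017, "y": -0.03, "z": 0, "claw": 65},
    {"ax": 0, "ay": 0, "az": 0, "x": 0.033, "y": -0.06, "z": 0, "claw": 65},
    {"ax": 0, "ay": 0, "az": 0, "x": 0.049, "y": -0.09, "z": 0, "claw": 65},
    {"ax": 0, "ay": 0, "az": 0, "x": 0.066, "y": -0.12, "z": 0, "claw": 65},
    {"ax": 0, "ay": 0, "az": 0, "x": 0.082, "y": -0.15, "z": 0, "claw": 65},
    {"ax": 0, "ay": 0, "az": 0, "x": 0.099, "y": -0.18, "z": 0, "claw": 65},
    {"ax": 0, "ay": 0, "az": 0, "x": 0.11, "y": -0.2, "z": 0, "claw": 65},
    {"ax": 0, "ay": 0, "az": 0, "x": 0.1155, "y": -0.2105, "z": 0, "claw": 65},
    {"ax": 0, "ay": 0, "az": 0, "x": 0.1155, "y": -0.2105, "z": 0, "claw": 65},
    {"ax": 0, "ay": 0, "az": 0, "x": 0.1155, "y": -0.2105, "z": 0, "claw": 65}
  ]
}}

```text
time_s: 4.5
tool_pos: [0.5192, 0.1042, 0.1039]
tool_rot: [-179.9, -0.0, 90.1]
force: [-0.7, 1.0, -3.6]
grip_width: 0.0632
```

```bash
python3 - <<'E'
from h import *
s=look('scene','s3'); t=look('top','t3')
cv2.imwrite('pics/c4.png',np.hstack([crop(s,230,70,130,150,4,[circ(.52,.1035,.032,.036),circ(.52,.1035,.07,.029)],'scene'),crop(t,150,120,70,150,4)]))
E
```

```text
(no output)
```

View pics/c4.png

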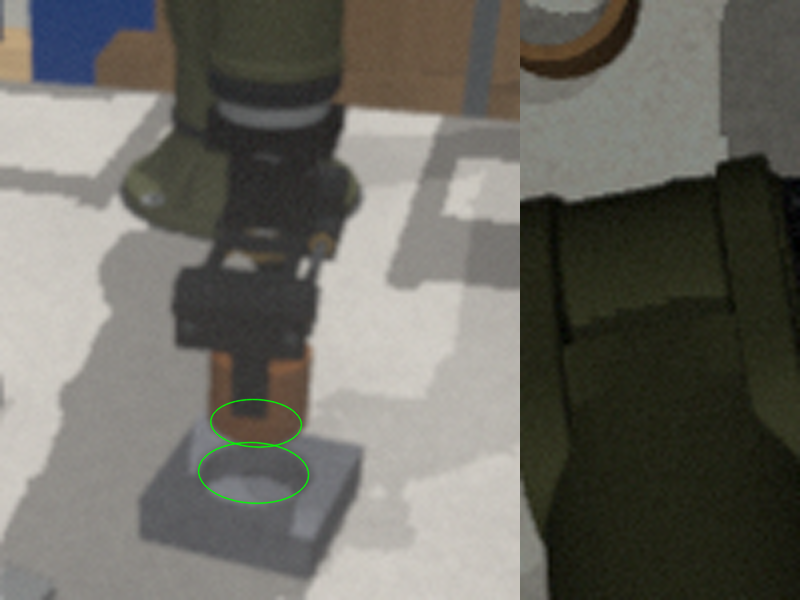

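```bash
python3 - <<'E'
from h import *
s=cv2.imread('pics/s3.png')
x,y,z=.5192,.1042,.069
cv2.imwrite('pics/c5.png',crop(s,265,140,75,75,8,[circ(x,y,z,.029),circ(x,y,z+.003,.032),circ(x,y,z+.04,.032),circ(.52,.1035,.032,.036)],'scene'))
E
```

```text
(no output)
```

View pics/c5.png

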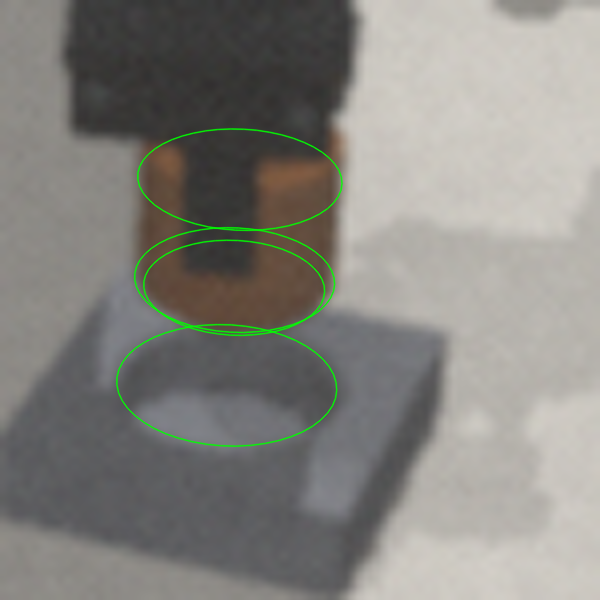

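{"fn": "step_arm", "kwargs": {
  "series": [
    {"ax": 0, "ay": 0, "az": 0, "x": 0.0008, "y": -0.001, "z": -0.015, "claw": 65},
    {"ax": 0, "ay": 0, "az": 0, "x": 0.0008, "y": -0.001, "z": -0.025, "claw": 65},
    {"ax": 0, "ay": 0, "az": 0, "x": 0.0008, "y": -0.001, "z": -0.032, "claw": 65},
    {"ax": 0, "ay": 0, "az": 0, "x": 0.0008, "y": -0.001, "z": -0.038, "claw": 65},
    {"ax": 0, "ay": 0, "az": 0, "x": 0.0008, "y": -0.001, "z": -0.043, "claw": 65},
    {"ax": 0, "ay": 0, "az": 0, "x": 0.0008, "y": -0.001, "z": -0.047, "claw": 65},
    {"ax": 0, "ay": 0, "az": 0, "x": 0.0008, "y": -0.001, "z": -0.047, "claw": 65}
  ]
}}

```text
time_s: 5.3
tool_pos: [0.5206, 0.1022, 0.0571]
tool_rot: [-180.0, 0.0, 90.0]
force: [-0.5, 0.6, -3.7]
grip_width: 0.0631
```

{"fn": "step_arm", "kwargs": {
  "series": [
    {"ax": 0, "ay": 0, "az": 0, "x": 0, "y": 0, "z": -0.004, "claw": 65},
    {"ax": 0, "ay": 0, "az": 0, "x": 0, "y": 0, "z": -0.007, "claw": 65},
    {"ax": 0, "ay": 0, "az": 0, "x": 0, "y": 0, "z": -0.009, "claw": 65},
    {"ax": 0, "ay": 0, "az": 0, "x": 0, "y": 0, "z": -0.01, "claw": 65},
    {"ax": 0, "ay": 0, "az": 0, "x": 0, "y": 0, "z": -0.01, "claw": 65}
  ]
}}

```text
time_s: 5.8
tool_pos: [0.5208, 0.1022, 0.0475]
tool_rot: [-180.0, 0.0, 90.0]
force: [0.2, -0.2, -4.3]
grip_width: 0.0629
```

{"fn": "step_arm", "kwargs": {
  "series": [
    {"ax": 0, "ay": 0, "az": 0, "x": 0, "y": 0.0005, "z": -0.001, "claw": 65},
    {"ax": 0, "ay": 0, "az": 0, "x": 0, "y": 0.0005, "z": -0.002, "claw": 65},
    {"ax": 0, "ay": 0, "az": 0, "x": 0, "y": 0.0005, "z": -0.002, "claw": 65}
  ]
}}

```text
time_s: 6.1
tool_pos: [0.5211, 0.1026, 0.0469]
tool_rot: [-180.0, -0.0, 90.0]
force: [-3.8, -1.7, 5.3]
grip_width: 0.0633
```

Contact came at exactly the expected 12 mm floor. I'll press a little more and then release.

{"fn": "step_arm", "kwargs": {
  "series": [
    {"ax": 0, "ay": 0, "az": 0, "x": 0, "y": 0, "z": -0.0015, "claw": 65},
    {"ax": 0, "ay": 0, "az": 0, "x": 0, "y": 0, "z": -0.0015, "claw": 65},
    {"ax": 0, "ay": 0, "az": 0, "x": 0, "y": 0, "z": 0, "claw": 65},
    {"ax": 0, "ay": 0, "az": 0, "x": 0, "y": 0, "z": 0, "claw": 80},
    {"ax": 0, "ay": 0, "az": 0, "x": 0, "y": 0, "z": 0, "claw": 100},
    {"ax": 0, "ay": 0, "az": 0, "x": 0, "y": 0, "z": 0, "claw": 100},
    {"ax": 0, "ay": 0, "az": 0, "x": 0, "y": 0, "z": 0, "claw": 100},
    {"ax": 0, "ay": 0, "az": 0, "x": 0, "y": 0, "z": 0, "claw": 100}
  ]
}}

```text
time_s: 6.9
tool_pos: [0.521, 0.1028, 0.0454]
tool_rot: [180.0, 0.0, 90.0]
force: [-0.3, -0.2, 1.1]
grip_width: 0.0858
```

{"fn": "step_arm", "kwargs": {
  "series": [
    {"ax": 0, "ay": 0, "az": 0, "x": 0, "y": 0, "z": 0.02, "claw": 100},
    {"ax": 0, "ay": 0, "az": 0, "x": 0, "y": 0, "z": 0.05, "claw": 100},
    {"ax": 0, "ay": 0, "az": 0, "x": 0, "y": 0, "z": 0.08, "claw": 100},
    {"ax": 0, "ay": 0, "az": 0, "x": 0.006, "y": -0.1, "z": 0.08, "claw": 100},
    {"ax": 0, "ay": 0, "az": 0, "x": 0.006, "y": -0.12, "z": 0.08, "claw": 100},
    {"ax": 0, "ay": 0, "az": 0, "x": 0.01, "y": -0.17, "z": 0.08, "claw": 100},
    {"ax": 0, "ay": 0, "az": 0, "x": 0.02, "y": -0.27, "z": 0.08, "claw": 100},
    {"ax": 0, "ay": 0, "az": 0, "x": 0.031, "y": -0.32, "z": 0.08, "claw": 100},
    {"ax": 0, "ay": 0, "az": 0, "x": 0.031, "y": -0.4205, "z": 0.08, "claw": 100},
    {"ax": 0, "ay": 0, "az": 0, "x": 0.031, "y": -0.4205, "z": 0.08, "claw": 100},
    {"ax": 0, "ay": 0, "az": 0, "x": 0.031, "y": -0.4205, "z": 0.08, "claw": 100},
    {"ax": 0, "ay": 0, "az": 0, "x": 0.031, "y": -0.4205, "z": 0.08, "claw": 100}
  ]
}}

```text
time_s: 8.1
tool_pos: [0.5502, -0.324, 0.1257]
tool_rot: [-180.0, 0.2, 89.7]
force: [0.3, 0.2, 0.2]
grip_width: 0.0867
```

```bash
cat > mj.py <<'E'
from fit import *
s=look('scene','s4'); t=look('top','t4')
tb=cv2.GaussianBlur(t,(0,0),.8); sb=cv2.GaussianBlur(s,(0,0),.8)
print(status.get_obs()['tool_pos'])
# visible part above foam top: heights 20..70 of jar -> z .032...
x,y=.5208,.1025
cv2.imwrite('pics/c6.png',np.hstack([crop(c,int(u)-25,int(v)-30,50,50,8,[circ(x,y,.082,.0265),circ(x,y,.065,.032),circ(.52,.1035,.032,.036)],n) for n,c in (('scene',s),('top',cv2.convertScaleAbs(t,alpha=2))) for u,v in proj(n,(x,y,.05))]))
E
python3 mj.py
```

```text
[ 0.55014336 -0.32317333  0.12544267]
```

View pics/c6.png

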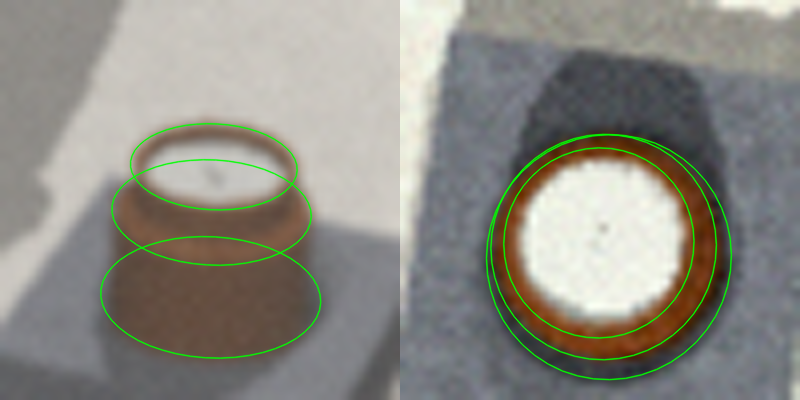

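View pics/s4.png

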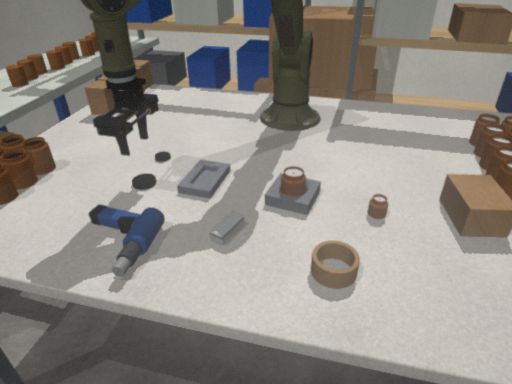

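The wide jar stands upright and seated in the recess. The rim and shoulder overlays match at scene (292,172).

{"fn": "step_arm", "kwargs": {
  "series": [
    {"ax": 0, "ay": 0, "az": 0, "x": 0, "y": 0, "z": -0.02, "claw": 100},
    {"ax": 0, "ay": 0, "az": 0, "x": 0, "y": 0, "z": -0.04, "claw": 100},
    {"ax": 0, "ay": 0, "az": 0, "x": 0, "y": 0, "z": -0.06, "claw": 100},
    {"ax": 0, "ay": 0, "az": 0, "x": 0, "y": 0, "z": -0.075, "claw": 100},
    {"ax": 0, "ay": 0, "az": 0, "x": 0, "y": 0, "z": -0.075, "claw": 100},
    {"ax": 0, "ay": 0, "az": 0, "x": 0, "y": 0, "z": -0.075, "claw": 100}
  ]
}}

```text
time_s: 8.8
tool_pos: [0.5523, -0.3172, 0.0508]
tool_rot: [180.0, -0.0, 90.1]
force: [0.1, -0.0, 0.5]
grip_width: 0.0872
```

```bash
python3 - <<'E'
from h import *
s=look('scene','s5'); t=look('top','t5')
cv2.imwrite('pics/c7.png',np.hstack([crop(s,85,100,100,110,4),cv2.convertScaleAbs(crop(t,340,150,95,110,4),alpha=2)]))
E
```

```text
(no output)
```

View pics/c7.png

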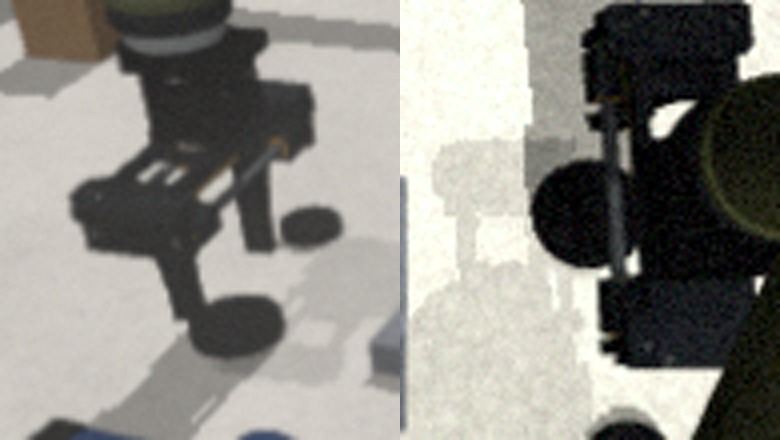

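{"fn": "step_arm", "kwargs": {
  "series": [
    {"ax": 0, "ay": 0, "az": 0, "x": 0, "y": 0, "z": -0.02, "claw": 100},
    {"ax": 0, "ay": 0, "az": 0, "x": 0, "y": 0, "z": -0.032, "claw": 100},
    {"ax": 0, "ay": 0, "az": 0, "x": 0, "y": 0, "z": -0.039, "claw": 100},
    {"ax": 0, "ay": 0, "az": 0, "x": 0, "y": 0, "z": -0.039, "claw": 100},
    {"ax": 0, "ay": 0, "az": 0, "x": 0, "y": 0, "z": -0.039, "claw": 65},
    {"ax": 0, "ay": 0, "az": 0, "x": 0, "y": 0, "z": -0.039, "claw": 65},
    {"ax": 0, "ay": 0, "az": 0, "x": 0, "y": 0, "z": -0.039, "claw": 65},
    {"ax": 0, "ay": 0, "az": 0, "x": 0, "y": 0, "z": -0.039, "claw": 65},
    {"ax": 0, "ay": 0, "az": 0, "x": 0, "y": 0, "z": -0.039, "claw": 65},
    {"ax": 0, "ay": 0, "az": 0, "x": 0, "y": 0, "z": -0.039, "claw": 65}
  ],
  "squeeze": 20
}}

```text
time_s: 9.9
tool_pos: [0.5522, -0.318, 0.0121]
tool_rot: [180.0, 0.0, 90.0]
force: [0.1, 1.3, 3.6]
grip_width: 0.0657
```

{"fn": "step_arm", "kwargs": {
  "series": [
    {"ax": 0, "ay": 0, "az": 0, "x": 0, "y": 0, "z": 0.01, "claw": 65},
    {"ax": 0, "ay": 0, "az": 0, "x": 0, "y": 0, "z": 0.04, "claw": 65},
    {"ax": 0, "ay": 0, "az": 0, "x": 0, "y": 0, "z": 0.08, "claw": 65},
    {"ax": 0, "ay": 0, "az": 0, "x": 0, "y": 0, "z": 0.12, "claw": 65},
    {"ax": 0, "ay": 0, "az": 0, "x": 0, "y": 0, "z": 0.14, "claw": 65},
    {"ax": 0, "ay": 0, "az": 0, "x": 0, "y": 0, "z": 0.14, "claw": 65}
  ]
}}

```text
time_s: 10.5
tool_pos: [0.5538, -0.3192, 0.1559]
tool_rot: [179.6, 0.2, 90.0]
force: [-0.0, -0.4, -1.5]
grip_width: 0.0658
```

{"fn": "step_arm", "kwargs": {
  "series": [
    {"ax": 0, "ay": 0, "az": 0, "x": 0, "y": 0.02, "z": 0, "claw": 65},
    {"ax": 0, "ay": 0, "az": 0, "x": -0.004, "y": 0.06, "z": 0, "claw": 65},
    {"ax": 0, "ay": 0, "az": 0, "x": -0.008, "y": 0.105, "z": 0, "claw": 65},
    {"ax": 0, "ay": 0, "az": 0, "x": -0.012, "y": 0.15, "z": 0, "claw": 65},
    {"ax": 0, "ay": 0, "az": 0, "x": -0.016, "y": 0.195, "z": 0, "claw": 65},
    {"ax": 0, "ay": 0, "az": 0, "x": -0.02, "y": 0.24, "z": 0, "claw": 65},
    {"ax": 0, "ay": 0, "az": 0, "x": -0.024, "y": 0.285, "z": 0, "claw": 65},
    {"ax": 0, "ay": 0, "az": 0, "x": -0.028, "y": 0.33, "z": 0, "claw": 65},
    {"ax": 0, "ay": 0, "az": 0, "x": -0.031, "y": 0.37, "z": 0, "claw": 65},
    {"ax": 0, "ay": 0, "az": 0, "x": -0.0313, "y": 0.405, "z": 0, "claw": 65},
    {"ax": 0, "ay": 0, "az": 0, "x": -0.0313, "y": 0.4205, "z": 0, "claw": 65},
    {"ax": 0, "ay": 0, "az": 0, "x": -0.0313, "y": 0.4205, "z": -0.02, "claw": 65}
  ]
}}

```text
time_s: 11.7
tool_pos: [0.5218, 0.1061, 0.1327]
tool_rot: [179.8, -0.1, 90.3]
force: [1.2, -0.1, -0.6]
grip_width: 0.0657
```

{"fn": "step_arm", "kwargs": {
  "series": [
    {"ax": 0, "ay": 0, "az": 0, "x": 0, "y": 0, "z": -0.015, "claw": 65},
    {"ax": 0, "ay": 0, "az": 0, "x": 0, "y": 0, "z": -0.025, "claw": 65},
    {"ax": 0, "ay": 0, "az": 0, "x": 0, "y": 0, "z": -0.025, "claw": 65},
    {"ax": 0, "ay": 0, "az": 0, "x": 0, "y": 0, "z": -0.025, "claw": 65},
    {"ax": 0, "ay": 0, "az": 0, "x": 0, "y": 0, "z": -0.025, "claw": 65}
  ]
}}

```text
time_s: 12.2
tool_pos: [0.5213, 0.1025, 0.1073]
tool_rot: [179.9, -0.0, 90.0]
force: [-0.1, 0.3, -1.0]
grip_width: 0.0658
```

```bash
python3 - <<'E'
from h import *
s=look('scene','s6'); P=status.get_obs()['tool_pos']; print(P)
x,y,z=P[0],P[1],P[2]-.012
u,v=proj('scene',(x,y,.08))[0].astype(int)
cv2.imwrite('pics/c8.png',crop(s,u-37,v-37,75,75,8,[circ(x,y,z,.033),circ(x,y,z+.014,.033),circ(.521,.103,.082,.0265),circ(.521,.103,.065,.032)],'scene'))
E
```

```text
[0.52127767 0.10260638 0.10737148]
```

View pics/c8.png

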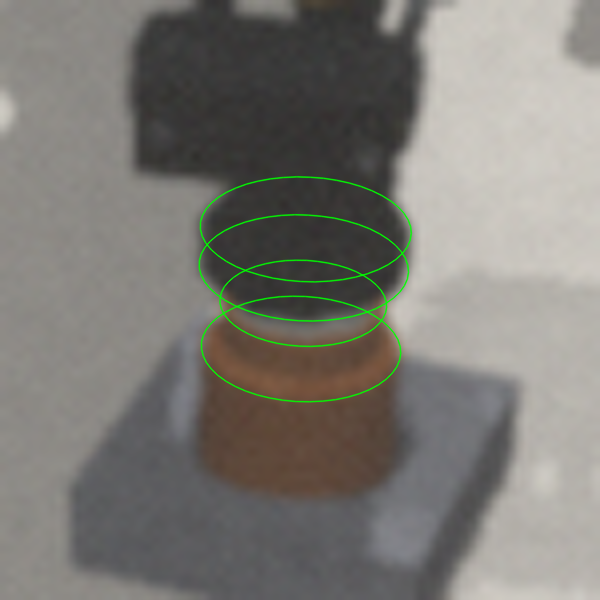

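The lid is centred over the neck to within about 1 mm. I'll lower it.

{"fn": "step_arm", "kwargs": {
  "series": [
    {"ax": 0, "ay": 0, "az": 0, "x": 0, "y": 0.0004, "z": -0.006, "claw": 65},
    {"ax": 0, "ay": 0, "az": 0, "x": 0, "y": 0.0004, "z": -0.011, "claw": 65},
    {"ax": 0, "ay": 0, "az": 0, "x": 0, "y": 0.0004, "z": -0.015, "claw": 65},
    {"ax": 0, "ay": 0, "az": 0, "x": 0, "y": 0.0004, "z": -0.019, "claw": 65},
    {"ax": 0, "ay": 0, "az": 0, "x": 0, "y": 0.0004, "z": -0.022, "claw": 65},
    {"ax": 0, "ay": 0, "az": 0, "x": 0, "y": 0.0004, "z": -0.022, "claw": 65}
  ]
}}

```text
time_s: 12.85
tool_pos: [0.5202, 0.1031, 0.084]
tool_rot: [-179.9, 0.0, 90.0]
force: [0.0, 1.7, 0.2]
grip_width: 0.0657
```

{"fn": "step_arm", "kwargs": {
  "series": [
    {"ax": 0, "ay": 0, "az": 0, "x": 0, "y": 0, "z": -0.0015, "claw": 65},
    {"ax": 0, "ay": 0, "az": 0, "x": 0, "y": 0, "z": -0.003, "claw": 65},
    {"ax": 0, "ay": 0, "az": 0, "x": 0, "y": 0, "z": -0.0035, "claw": 65},
    {"ax": 0, "ay": 0, "az": 0, "x": 0, "y": 0, "z": -0.0035, "claw": 65}
  ]
}}

```text
time_s: 13.25
tool_pos: [0.5209, 0.1032, 0.083]
tool_rot: [180.0, -0.0, 90.0]
force: [-5.1, -0.6, 11.7]
grip_width: 0.066
```

Contact came at TCP z = 0.083, which is the seated height. I'll release.

{"fn": "step_arm", "kwargs": {
  "series": [
    {"ax": 0, "ay": 0, "az": 0, "x": 0, "y": 0, "z": 0.002, "claw": 65},
    {"ax": 0, "ay": 0, "az": 0, "x": 0, "y": 0, "z": 0.002, "claw": 80},
    {"ax": 0, "ay": 0, "az": 0, "x": 0, "y": 0, "z": 0.002, "claw": 100},
    {"ax": 0, "ay": 0, "az": 0, "x": 0, "y": 0, "z": 0.002, "claw": 100},
    {"ax": 0, "ay": 0, "az": 0, "x": 0, "y": 0, "z": 0.002, "claw": 100},
    {"ax": 0, "ay": 0, "az": 0, "x": 0, "y": 0, "z": 0.002, "claw": 100},
    {"ax": 0, "ay": 0, "az": 0, "x": 0, "y": 0, "z": 0.03, "claw": 100},
    {"ax": 0, "ay": 0, "az": 0, "x": 0, "y": 0, "z": 0.07, "claw": 100},
    {"ax": 0, "ay": 0, "az": 0, "x": 0, "y": 0, "z": 0.07, "claw": 100}
  ]
}}

```text
time_s: 14.15
tool_pos: [0.5242, 0.1039, 0.1563]
tool_rot: [179.5, -0.2, 90.0]
force: [0.6, -0.2, 0.8]
grip_width: 0.0869
```

{"fn": "step_arm", "kwargs": {
  "series": [
    {"ax": 0, "ay": 0, "az": 0, "x": 0.005, "y": 0.04, "z": 0, "claw": 100},
    {"ax": 0, "ay": 0, "az": 0, "x": 0.01, "y": 0.08, "z": 0, "claw": 100},
    {"ax": 0, "ay": 0, "az": 0, "x": 0.015, "y": 0.12, "z": 0, "claw": 100},
    {"ax": 0, "ay": 0, "az": 0, "x": 0.0195, "y": 0.16, "z": 0, "claw": 100},
    {"ax": 0, "ay": 0, "az": 0, "x": 0.0195, "y": 0.2, "z": 0, "claw": 100},
    {"ax": 0, "ay": 0, "az": 0, "x": 0.0195, "y": 0.2175, "z": 0, "claw": 100},
    {"ax": 0, "ay": 0, "az": 0, "x": 0.0195, "y": 0.2175, "z": -0.03, "claw": 100},
    {"ax": 0, "ay": 0, "az": 0, "x": 0.0195, "y": 0.2175, "z": -0.06, "claw": 100},
    {"ax": 0, "ay": 0, "az": 0, "x": 0.0195, "y": 0.2175, "z": -0.06, "claw": 100},
    {"ax": 0, "ay": 0, "az": 0, "x": 0.0195, "y": 0.2175, "z": -0.06, "claw": 100}
  ]
}}

```text
time_s: 15.15
tool_pos: [0.5401, 0.3196, 0.0909]
tool_rot: [-180.0, 0.1, 90.0]
force: [0.9, 0.6, -0.4]
grip_width: 0.087
```

```bash
python3 - <<'E'
from h import *
s=look('scene','s7'); t=look('top','t7'); P=status.get_obs()['tool_pos']; print(P)
x,y=.521,.103
L=[circ(x,y,.071,.033),circ(x,y,.085,.033)]
c=[]
for n,im in (('scene',s),('top',cv2.convertScaleAbs(t,alpha=2))):
    u,v=proj(n,(x,y,.08))[0].astype(int); c.append(crop(im,u-25,v-25,50,50,8,L,n))
cv2.imwrite('pics/c9.png',np.hstack(c))
cv2.imwrite('pics/c10.png',crop(s,320,100,110,130,4))
E
```

```text
[0.54139236 0.32064618 0.09292118]
```

View pics/c9.png

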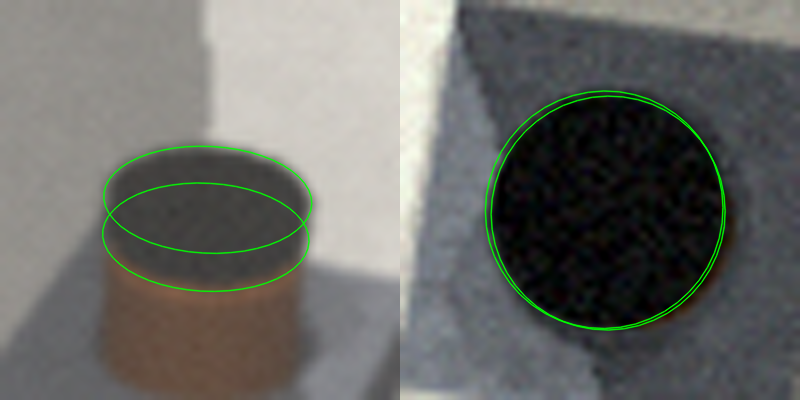

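View pics/c10.png

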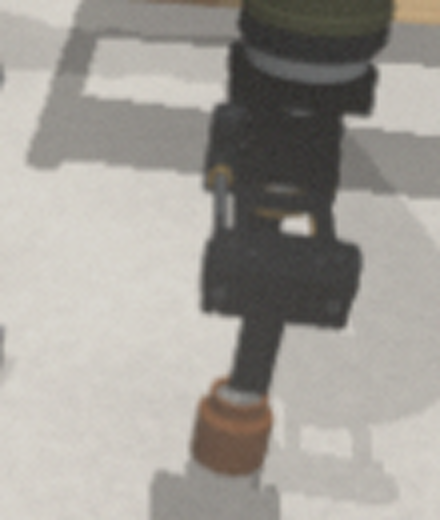

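The lid sits level and seated at scene (292,172). I'll descend on the narrow jar.

{"fn": "step_arm", "kwargs": {
  "series": [
    {"ax": 0, "ay": 0, "az": 0, "x": 0, "y": 0, "z": -0.025, "claw": 100},
    {"ax": 0, "ay": 0, "az": 0, "x": 0, "y": 0, "z": -0.045, "claw": 100},
    {"ax": 0, "ay": 0, "az": 0, "x": 0, "y": 0, "z": -0.062, "claw": 100},
    {"ax": 0, "ay": 0, "az": 0, "x": 0, "y": 0, "z": -0.0745, "claw": 100},
    {"ax": 0, "ay": 0, "az": 0, "x": 0, "y": 0, "z": -0.0745, "claw": 100},
    {"ax": 0, "ay": 0, "az": 0, "x": 0, "y": 0, "z": -0.0745, "claw": 75},
    {"ax": 0, "ay": 0, "az": 0, "x": 0, "y": 0, "z": -0.0745, "claw": 60},
    {"ax": 0, "ay": 0, "az": 0, "x": 0, "y": 0, "z": -0.0745, "claw": 52},
    {"ax": 0, "ay": 0, "az": 0, "x": 0, "y": 0, "z": -0.0745, "claw": 45},
    {"ax": 0, "ay": 0, "az": 0, "x": 0, "y": 0, "z": -0.0745, "claw": 40},
    {"ax": 0, "ay": 0, "az": 0, "x": 0, "y": 0, "z": -0.0745, "claw": 40},
    {"ax": 0, "ay": 0, "az": 0, "x": 0, "y": 0, "z": -0.0745, "claw": 40}
  ],
  "squeeze": 25
}}

```text
time_s: 16.45
tool_pos: [0.5404, 0.3207, 0.0168]
tool_rot: [180.0, -0.0, 90.0]
force: [1.0, -0.0, 0.5]
grip_width: 0.045
```

{"fn": "step_arm", "kwargs": {
  "series": [
    {"ax": 0, "ay": 0, "az": 0, "x": 0, "y": 0, "z": 0.01, "claw": 40},
    {"ax": 0, "ay": 0, "az": 0, "x": 0, "y": 0, "z": 0.03, "claw": 40},
    {"ax": 0, "ay": 0, "az": 0, "x": 0, "y": 0, "z": 0.06, "claw": 40},
    {"ax": 0, "ay": 0, "az": 0, "x": 0, "y": 0, "z": 0.09, "claw": 40},
    {"ax": 0, "ay": 0, "az": 0, "x": 0, "y": 0, "z": 0.11, "claw": 40},
    {"ax": 0, "ay": 0, "az": 0, "x": 0, "y": 0, "z": 0.115, "claw": 40},
    {"ax": 0, "ay": 0, "az": 0, "x": 0, "y": 0, "z": 0.115, "claw": 40}
  ]
}}

```text
time_s: 17.15
tool_pos: [0.5404, 0.3209, 0.1324]
tool_rot: [179.9, -0.1, 90.0]
force: [0.1, 0.5, -1.5]
grip_width: 0.045
```

{"fn": "step_arm", "kwargs": {
  "series": [
    {"ax": 0, "ay": 0, "az": 0, "x": -0.001, "y": -0.012, "z": 0, "claw": 40},
    {"ax": 0, "ay": 0, "az": 0, "x": -0.003, "y": -0.036, "z": 0, "claw": 40},
    {"ax": 0, "ay": 0, "az": 0, "x": -0.006, "y": -0.07, "z": 0, "claw": 40},
    {"ax": 0, "ay": 0, "az": 0, "x": -0.01, "y": -0.105, "z": 0, "claw": 40},
    {"ax": 0, "ay": 0, "az": 0, "x": -0.013, "y": -0.14, "z": 0, "claw": 40},
    {"ax": 0, "ay": 0, "az": 0, "x": -0.016, "y": -0.17, "z": 0, "claw": 40},
    {"ax": 0, "ay": 0, "az": 0, "x": -0.018, "y": -0.195, "z": 0, "claw": 40},
    {"ax": 0, "ay": 0, "az": 0, "x": -0.019, "y": -0.21, "z": 0, "claw": 40},
    {"ax": 0, "ay": 0, "az": 0, "x": -0.0197, "y": -0.218, "z": 0, "claw": 40},
    {"ax": 0, "ay": 0, "az": 0, "x": -0.0197, "y": -0.218, "z": -0.01, "claw": 40},
    {"ax": 0, "ay": 0, "az": 0, "x": -0.0197, "y": -0.218, "z": -0.02, "claw": 40},
    {"ax": 0, "ay": 0, "az": 0, "x": -0.0197, "y": -0.218, "z": -0.02, "claw": 40}
  ]
}}

```text
time_s: 18.35
tool_pos: [0.5188, 0.1038, 0.1092]
tool_rot: [-179.8, 0.1, 90.2]
force: [0.5, -0.3, -1.2]
grip_width: 0.045
```

{"fn": "step_arm", "kwargs": {
  "series": [
    {"ax": 0, "ay": 0, "az": 0, "x": 0, "y": 0, "z": 0, "claw": 40},
    {"ax": 0, "ay": 0, "az": 0, "x": 0, "y": 0, "z": 0, "claw": 40}
  ]
}}

```text
time_s: 18.55
tool_pos: [0.5206, 0.1034, 0.1115]
tool_rot: [180.0, 0.0, 90.1]
force: [1.1, 0.2, -1.2]
grip_width: 0.045
```

```bash
python3 - <<'E'
from h import *
s=look('scene','s8'); P=status.get_obs()['tool_pos']; print(P)
x,y,z=P[0],P[1],P[2]-.017
u,v=proj('scene',(x,y,.09))[0].astype(int)
cv2.imwrite('pics/c11.png',crop(s,u-37,v-37,75,75,8,[circ(x,y,z,.020),circ(x,y,z+.003,.023),circ(x,y,z+.035,.023),circ(x,y,z+.05,.0175),circ(.5208,.103,.085,.033)],'scene'))
E
```

```text
[0.52068588 0.10322734 0.11175748]
```

View pics/c11.png

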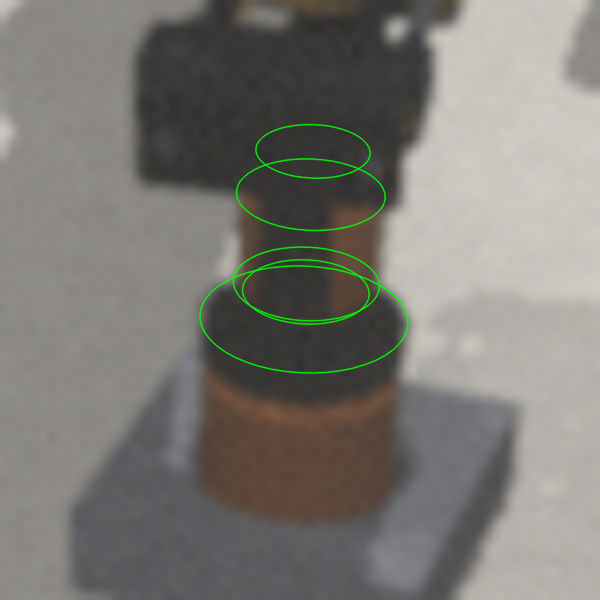

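The narrow jar is aligned over the lid. I'll lower it gently.

{"fn": "step_arm", "kwargs": {
  "series": [
    {"ax": 0, "ay": 0, "az": 0, "x": 0, "y": 0, "z": -0.003, "claw": 40},
    {"ax": 0, "ay": 0, "az": 0, "x": 0, "y": 0, "z": -0.006, "claw": 40},
    {"ax": 0, "ay": 0, "az": 0, "x": 0, "y": 0, "z": -0.008, "claw": 40},
    {"ax": 0, "ay": 0, "az": 0, "x": 0, "y": 0, "z": -0.009, "claw": 40},
    {"ax": 0, "ay": 0, "az": 0, "x": 0, "y": 0, "z": -0.0098, "claw": 40},
    {"ax": 0, "ay": 0, "az": 0, "x": 0, "y": 0, "z": -0.0104, "claw": 40},
    {"ax": 0, "ay": 0, "az": 0, "x": 0, "y": 0, "z": -0.0104, "claw": 40},
    {"ax": 0, "ay": 0, "az": 0, "x": 0, "y": 0, "z": -0.0104, "claw": 40}
  ]
}}

```text
time_s: 19.4
tool_pos: [0.5204, 0.1026, 0.1017]
tool_rot: [180.0, -0.0, 90.0]
force: [-2.6, -1.2, 5.2]
grip_width: 0.0453
```

Contact came at the expected height. I'll release and back straight up.

{"fn": "step_arm", "kwargs": {
  "series": [
    {"ax": 0, "ay": 0, "az": 0, "x": 0, "y": 0, "z": 0.0005, "claw": 40},
    {"ax": 0, "ay": 0, "az": 0, "x": 0, "y": 0, "z": 0.0005, "claw": 56},
    {"ax": 0, "ay": 0, "az": 0, "x": 0, "y": 0, "z": 0.0005, "claw": 65},
    {"ax": 0, "ay": 0, "az": 0, "x": 0, "y": 0, "z": 0.0005, "claw": 80},
    {"ax": 0, "ay": 0, "az": 0, "x": 0, "y": 0, "z": 0.0005, "claw": 80},
    {"ax": 0, "ay": 0, "az": 0, "x": 0, "y": 0, "z": 0.0005, "claw": 80},
    {"ax": 0, "ay": 0, "az": 0, "x": 0, "y": 0, "z": 0.02, "claw": 80},
    {"ax": 0, "ay": 0, "az": 0, "x": 0, "y": 0, "z": 0.05, "claw": 80},
    {"ax": 0, "ay": 0, "az": 0, "x": 0, "y": 0, "z": 0.09, "claw": 80},
    {"ax": 0, "ay": 0, "az": 0, "x": 0, "y": 0, "z": 0.09, "claw": 80}
  ]
}}

```text
time_s: 20.4
tool_pos: [0.5239, 0.1033, 0.1968]
tool_rot: [179.5, -0.2, 90.0]
force: [1.1, -0.0, 0.5]
grip_width: 0.0692
```

{"fn": "step_arm", "kwargs": {
  "series": [
    {"ax": 0, "ay": 0, "az": 0, "x": -0.01, "y": -0.045, "z": 0, "claw": 80},
    {"ax": 0, "ay": 0, "az": 0, "x": -0.02, "y": -0.09, "z": 0, "claw": 80},
    {"ax": 0, "ay": 0, "az": 0, "x": -0.03, "y": -0.135, "z": 0, "claw": 80},
    {"ax": 0, "ay": 0, "az": 0, "x": -0.04, "y": -0.18, "z": 0, "claw": 80},
    {"ax": 0, "ay": 0, "az": 0, "x": -0.053, "y": -0.225, "z": 0, "claw": 80},
    {"ax": 0, "ay": 0, "az": 0, "x": -0.066, "y": -0.27, "z": 0, "claw": 80},
    {"ax": 0, "ay": 0, "az": 0, "x": -0.08, "y": -0.315, "z": 0, "claw": 80},
    {"ax": 0, "ay": 0, "az": 0, "x": -0.093, "y": -0.36, "z": 0, "claw": 80},
    {"ax": 0, "ay": 0, "az": 0, "x": -0.106, "y": -0.405, "z": 0, "claw": 80},
    {"ax": 0, "ay": 0, "az": 0, "x": -0.1164, "y": -0.4357, "z": 0, "claw": 80},
    {"ax": 0, "ay": 0, "az": 0, "x": -0.1164, "y": -0.4357, "z": 0, "claw": 80}
  ]
}}

```text
time_s: 21.5
tool_pos: [0.4009, -0.3384, 0.1913]
tool_rot: [-180.0, 0.2, 89.5]
force: [0.6, -0.3, 0.5]
grip_width: 0.0697
```

{"fn": "step_arm", "kwargs": {
  "series": [
    {"ax": 0, "ay": 0, "az": 0, "x": 0, "y": 0, "z": -0.04, "claw": 80},
    {"ax": 0, "ay": 0, "az": 0, "x": 0, "y": 0, "z": -0.08, "claw": 80},
    {"ax": 0, "ay": 0, "az": 0, "x": 0, "y": 0, "z": -0.11, "claw": 80},
    {"ax": 0, "ay": 0, "az": 0, "x": 0, "y": 0, "z": -0.14, "claw": 80},
    {"ax": 0, "ay": 0, "az": 0, "x": 0, "y": 0, "z": -0.14, "claw": 80},
    {"ax": 0, "ay": 0, "az": 0, "x": 0, "y": 0, "z": -0.14, "claw": 80}
  ]
}}

```text
time_s: 22.1
tool_pos: [0.404, -0.3326, 0.0513]
tool_rot: [-179.9, -0.0, 90.0]
force: [-0.2, 0.1, -0.2]
grip_width: 0.0694
```

```bash
python3 - <<'E'
from h import *
s=look('scene','s9'); t=look('top','t9'); P=status.get_obs()['tool_pos']; print(P)
x,y=.5206,.103
L=[circ(x,y,.085,.020),circ(x,y,.12,.023),circ(x,y,.135,.0175),circ(x,y,.085,.033)]
c=[]
for n,im in (('scene',s),('top',cv2.convertScaleAbs(t,alpha=2))):
    u,v=proj(n,(x,y,.09))[0].astype(int); c.append(crop(im,u-25,v-35,50,60,8,L,n))
cv2.imwrite('pics/c12.png',np.hstack(c))
cv2.imwrite('pics/c13.png',np.hstack([crop(s,110,80,100,110,4),cv2.convertScaleAbs(crop(t,350,200,100,110,4),alpha=2)]))
E
```

```text
[ 0.40524286 -0.33356718  0.05275429]
```

View pics/c12.png

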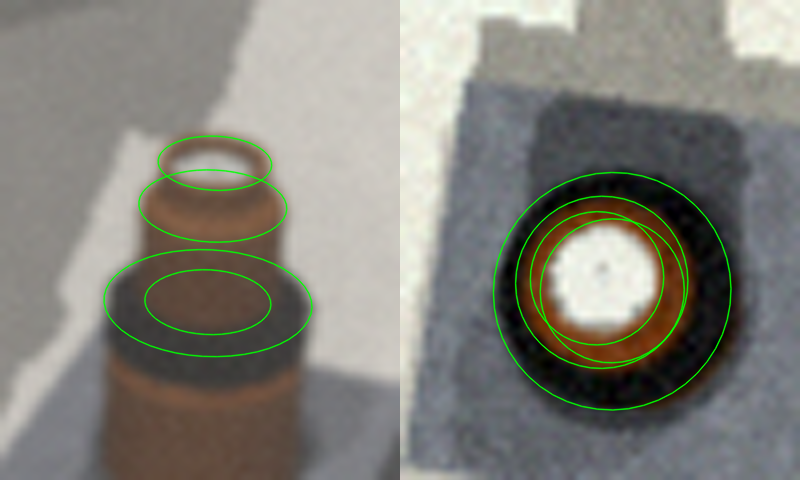

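View pics/c13.png

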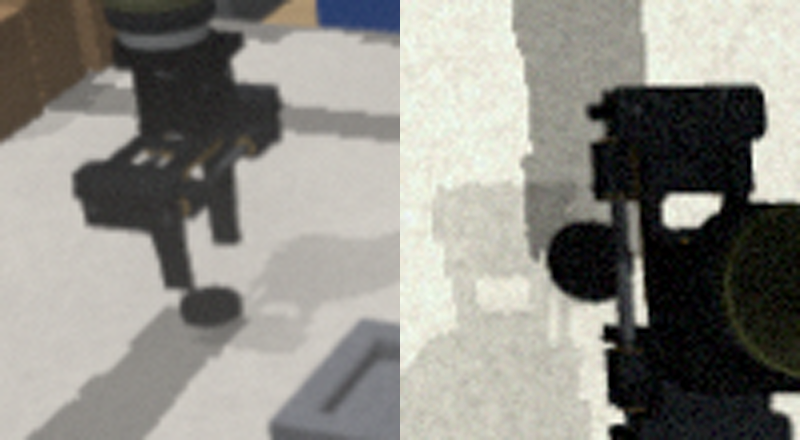

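The narrow jar stands upright and centred on the lid. Next is the narrow lid.

{"fn": "step_arm", "kwargs": {
  "series": [
    {"ax": 0, "ay": 0, "az": 0, "x": 0, "y": 0, "z": -0.02, "claw": 80},
    {"ax": 0, "ay": 0, "az": 0, "x": 0, "y": 0, "z": -0.032, "claw": 80},
    {"ax": 0, "ay": 0, "az": 0, "x": 0, "y": 0, "z": -0.0405, "claw": 80},
    {"ax": 0, "ay": 0, "az": 0, "x": 0, "y": 0, "z": -0.0405, "claw": 80},
    {"ax": 0, "ay": 0, "az": 0, "x": 0, "y": 0, "z": -0.0405, "claw": 60},
    {"ax": 0, "ay": 0, "az": 0, "x": 0, "y": 0, "z": -0.0405, "claw": 50},
    {"ax": 0, "ay": 0, "az": 0, "x": 0, "y": 0, "z": -0.0405, "claw": 45},
    {"ax": 0, "ay": 0, "az": 0, "x": 0, "y": 0, "z": -0.0405, "claw": 45},
    {"ax": 0, "ay": 0, "az": 0, "x": 0, "y": 0, "z": -0.0405, "claw": 45},
    {"ax": 0, "ay": 0, "az": 0, "x": 0, "y": 0, "z": -0.0405, "claw": 45}
  ],
  "squeeze": 18
}}

```text
time_s: 23.2
tool_pos: [0.4044, -0.3332, 0.0111]
tool_rot: [180.0, 0.0, 90.0]
force: [-1.1, 0.3, 3.6]
grip_width: 0.0475
```

{"fn": "step_arm", "kwargs": {
  "series": [
    {"ax": 0, "ay": 0, "az": 0, "x": 0, "y": 0, "z": 0.01, "claw": 45},
    {"ax": 0, "ay": 0, "az": 0, "x": 0, "y": 0, "z": 0.04, "claw": 45},
    {"ax": 0, "ay": 0, "az": 0, "x": 0, "y": 0, "z": 0.08, "claw": 45},
    {"ax": 0, "ay": 0, "az": 0, "x": 0, "y": 0, "z": 0.12, "claw": 45},
    {"ax": 0, "ay": 0, "az": 0, "x": 0, "y": 0, "z": 0.16, "claw": 45},
    {"ax": 0, "ay": 0, "az": 0, "x": 0, "y": 0, "z": 0.175, "claw": 45},
    {"ax": 0, "ay": 0, "az": 0, "x": 0, "y": 0, "z": 0.175, "claw": 45}
  ]
}}

```text
time_s: 23.9
tool_pos: [0.4052, -0.3339, 0.1881]
tool_rot: [179.7, 0.1, 90.0]
force: [-0.6, 0.6, -0.2]
grip_width: 0.0476
```

{"fn": "step_arm", "kwargs": {
  "series": [
    {"ax": 0, "ay": 0, "az": 0, "x": 0.006, "y": 0.02, "z": 0, "claw": 45},
    {"ax": 0, "ay": 0, "az": 0, "x": 0.017, "y": 0.06, "z": 0, "claw": 45},
    {"ax": 0, "ay": 0, "az": 0, "x": 0.029, "y": 0.105, "z": 0, "claw": 45},
    {"ax": 0, "ay": 0, "az": 0, "x": 0.041, "y": 0.15, "z": 0, "claw": 45},
    {"ax": 0, "ay": 0, "az": 0, "x": 0.053, "y": 0.195, "z": 0, "claw": 45},
    {"ax": 0, "ay": 0, "az": 0, "x": 0.065, "y": 0.24, "z": 0, "claw": 45},
    {"ax": 0, "ay": 0, "az": 0, "x": 0.077, "y": 0.285, "z": 0, "claw": 45},
    {"ax": 0, "ay": 0, "az": 0, "x": 0.089, "y": 0.33, "z": 0, "claw": 45},
    {"ax": 0, "ay": 0, "az": 0, "x": 0.1, "y": 0.37, "z": 0, "claw": 45},
    {"ax": 0, "ay": 0, "az": 0, "x": 0.109, "y": 0.405, "z": 0, "claw": 45},
    {"ax": 0, "ay": 0, "az": 0, "x": 0.114, "y": 0.425, "z": 0, "claw": 45},
    {"ax": 0, "ay": 0, "az": 0, "x": 0.116, "y": 0.4358, "z": 0, "claw": 45}
  ]
}}

```text
time_s: 25.1
tool_pos: [0.5193, 0.1041, 0.1839]
tool_rot: [-179.8, 0.1, 90.1]
force: [0.2, -0.9, -0.6]
grip_width: 0.0476
```

{"fn": "step_arm", "kwargs": {
  "series": [
    {"ax": 0, "ay": 0, "az": 0, "x": 0, "y": 0, "z": 0, "claw": 45},
    {"ax": 0, "ay": 0, "az": 0, "x": 0, "y": 0, "z": -0.015, "claw": 45},
    {"ax": 0, "ay": 0, "az": 0, "x": 0, "y": 0, "z": -0.025, "claw": 45},
    {"ax": 0, "ay": 0, "az": 0, "x": 0, "y": 0, "z": -0.025, "claw": 45},
    {"ax": 0, "ay": 0, "az": 0, "x": 0, "y": 0, "z": -0.025, "claw": 45},
    {"ax": 0, "ay": 0, "az": 0, "x": 0, "y": 0, "z": -0.025, "claw": 45}
  ]
}}

```text
time_s: 25.7
tool_pos: [0.5204, 0.1023, 0.1613]
tool_rot: [179.9, -0.0, 90.0]
force: [0.6, -0.2, 0.0]
grip_width: 0.0473
```

```bash
python3 - <<'E'
from h import *
s=look('scene','s10'); P=status.get_obs()['tool_pos']; print(P)
x,y,z=P[0],P[1],P[2]-.011
u,v=proj('scene',(x,y,.13))[0].astype(int)
cv2.imwrite('pics/c14.png',crop(s,u-37,v-37,75,75,8,[circ(x,y,z,.024),circ(x,y,z+.012,.024),circ(.5204,.103,.135,.0175),circ(.5204,.103,.12,.023)],'scene'))
E
```

```text
[0.52045695 0.10248398 0.16136615]
```

View pics/c14.png

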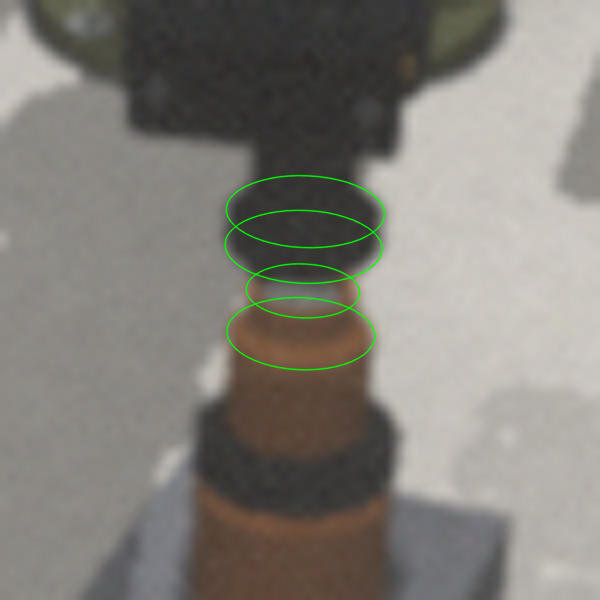

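{"fn": "step_arm", "kwargs": {
  "series": [
    {"ax": 0, "ay": 0, "az": 0, "x": 0, "y": 0, "z": -0.006, "claw": 45},
    {"ax": 0, "ay": 0, "az": 0, "x": 0, "y": 0, "z": -0.011, "claw": 45},
    {"ax": 0, "ay": 0, "az": 0, "x": 0, "y": 0, "z": -0.015, "claw": 45},
    {"ax": 0, "ay": 0, "az": 0, "x": 0, "y": 0, "z": -0.019, "claw": 45},
    {"ax": 0, "ay": 0, "az": 0, "x": 0, "y": 0, "z": -0.022, "claw": 45},
    {"ax": 0, "ay": 0, "az": 0, "x": 0, "y": 0, "z": -0.0225, "claw": 45},
    {"ax": 0, "ay": 0, "az": 0, "x": 0, "y": 0, "z": -0.0225, "claw": 45}
  ]
}}

```text
time_s: 26.45
tool_pos: [0.52, 0.1027, 0.1381]
tool_rot: [-180.0, 0.0, 90.0]
force: [0.5, 0.2, 0.3]
grip_width: 0.0475
```

{"fn": "step_arm", "kwargs": {
  "series": [
    {"ax": 0, "ay": 0, "az": 0, "x": 0, "y": 0, "z": -0.001, "claw": 45},
    {"ax": 0, "ay": 0, "az": 0, "x": 0, "y": 0, "z": -0.002, "claw": 45},
    {"ax": 0, "ay": 0, "az": 0, "x": 0, "y": 0, "z": -0.0025, "claw": 45},
    {"ax": 0, "ay": 0, "az": 0, "x": 0, "y": 0, "z": -0.0025, "claw": 45}
  ]
}}

```text
time_s: 26.85
tool_pos: [0.5204, 0.1029, 0.137]
tool_rot: [179.9, -0.0, 90.0]
force: [-2.4, -1.2, 6.2]
grip_width: 0.0476
```

{"fn": "step_arm", "kwargs": {
  "series": [
    {"ax": 0, "ay": 0, "az": 0, "x": 0, "y": 0, "z": 0.001, "claw": 45},
    {"ax": 0, "ay": 0, "az": 0, "x": 0, "y": 0, "z": 0.001, "claw": 58},
    {"ax": 0, "ay": 0, "az": 0, "x": 0, "y": 0, "z": 0.001, "claw": 70},
    {"ax": 0, "ay": 0, "az": 0, "x": 0, "y": 0, "z": 0.001, "claw": 80},
    {"ax": 0, "ay": 0, "az": 0, "x": 0, "y": 0, "z": 0.001, "claw": 80},
    {"ax": 0, "ay": 0, "az": 0, "x": 0, "y": 0, "z": 0.001, "claw": 80},
    {"ax": 0, "ay": 0, "az": 0, "x": 0, "y": 0, "z": 0.03, "claw": 80},
    {"ax": 0, "ay": 0, "az": 0, "x": 0, "y": 0, "z": 0.07, "claw": 80},
    {"ax": 0, "ay": 0, "az": 0, "x": 0, "y": 0, "z": 0.1, "claw": 80},
    {"ax": 0, "ay": 0, "az": 0, "x": 0, "y": 0, "z": 0.1, "claw": 80}
  ]
}}

```text
time_s: 27.85
tool_pos: [0.5227, 0.1033, 0.2404]
tool_rot: [179.5, -0.2, 90.0]
force: [1.4, -0.9, 0.7]
grip_width: 0.0693
```

{"fn": "step_arm", "kwargs": {
  "series": [
    {"ax": 0, "ay": 0, "az": 0, "x": 0, "y": -0.05, "z": 0, "claw": 80},
    {"ax": 0, "ay": 0, "az": 0, "x": 0, "y": -0.1, "z": 0, "claw": 80},
    {"ax": 0, "ay": 0, "az": 0, "x": 0, "y": -0.15, "z": 0, "claw": 80},
    {"ax": 0, "ay": 0, "az": 0, "x": 0, "y": -0.2, "z": 0, "claw": 80},
    {"ax": 0, "ay": 0, "az": 0, "x": 0, "y": -0.25, "z": 0, "claw": 80},
    {"ax": 0, "ay": 0, "az": 0, "x": -0.02, "y": -0.28, "z": 0, "claw": 80},
    {"ax": 0, "ay": 0, "az": 0, "x": -0.02, "y": -0.28, "z": 0, "claw": 80}
  ]
}}

```text
time_s: 28.55
tool_pos: [0.4966, -0.1838, 0.2351]
tool_rot: [-179.9, 0.1, 89.4]
force: [-0.2, 0.1, -0.2]
grip_width: 0.0697
```

```bash
python3 - <<'E'
from fit import *
s=look('scene','s11'); t=look('top','t11'); P=status.get_obs()['tool_pos']; print(P)
x,y=.5204,.103
L=[circ(x,y,.138,.024),circ(x,y,.126,.024),circ(x,y,.085,.033)]
c=[]
for n,im in (('scene',s),('top',cv2.convertScaleAbs(t,alpha=2))):
    u,v=proj(n,(x,y,.11))[0].astype(int); c.append(crop(im,u-25,v-30,50,60,7,L,n))
cv2.imwrite('pics/c15.png',np.hstack(c))
c=[]
for n,im in (('scene',s),('top',cv2.convertScaleAbs(t,alpha=1.7))):
    u,v=proj(n,(.699,-.0215,.015))[0].astype(int); c.append(crop(im,u-25,v-25,50,50,8,[rect(.699,-.0212,.03,.09,.036,-16.3),rect(.699,-.0212,.0,.09,.036,-16.3)],n))
cv2.imwrite('pics/c16.png',np.hstack(c))
E
```

```text
[ 0.49937681 -0.17770908  0.23500945]
```

View pics/c15.png

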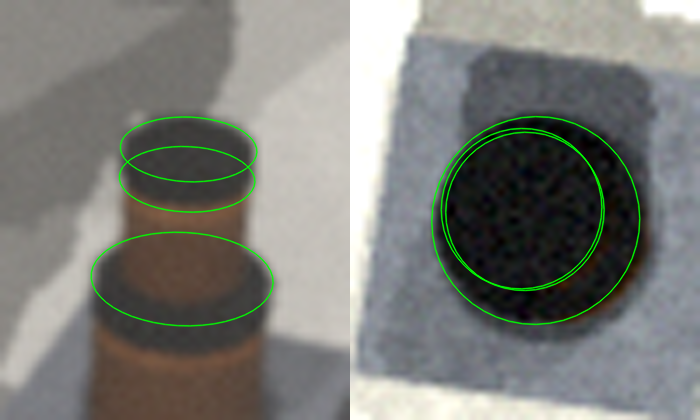

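View pics/c16.png

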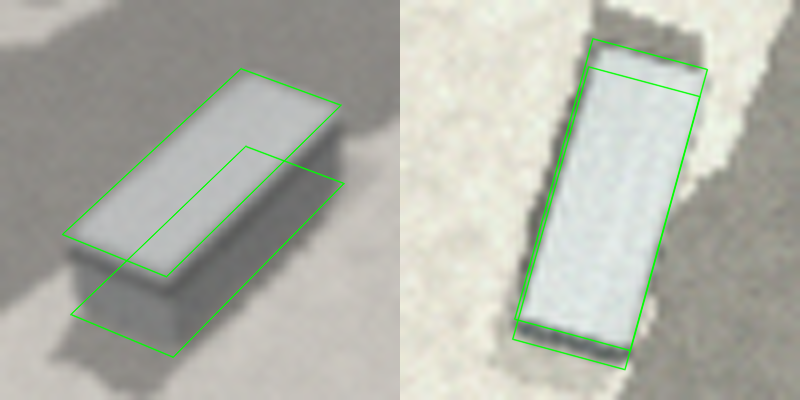

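The tower is complete, with both lids level. The tin's pose overlay fits at (0.6985, -0.0213), yaw -16. I'll go above it with the jaws turned to tool yaw 164.

{"fn": "step_arm", "kwargs": {
  "series": [
    {"ax": 0, "ay": 0, "az": 8, "x": 0.02, "y": 0.01, "z": 0, "claw": 80},
    {"ax": 0, "ay": 0, "az": 16, "x": 0.04, "y": 0.03, "z": 0, "claw": 80},
    {"ax": 0, "ay": 0, "az": 24, "x": 0.07, "y": 0.05, "z": 0, "claw": 80},
    {"ax": 0, "ay": 0, "az": 32, "x": 0.1, "y": 0.07, "z": 0, "claw": 80},
    {"ax": 0, "ay": 0, "az": 40, "x": 0.13, "y": 0.09, "z": 0, "claw": 80},
    {"ax": 0, "ay": 0, "az": 48, "x": 0.16, "y": 0.11, "z": 0, "claw": 80},
    {"ax": 0, "ay": 0, "az": 56, "x": 0.18, "y": 0.13, "z": -0.02, "claw": 80},
    {"ax": 0, "ay": 0, "az": 64, "x": 0.198, "y": 0.156, "z": -0.05, "claw": 80},
    {"ax": 0, "ay": 0, "az": 72, "x": 0.198, "y": 0.156, "z": -0.09, "claw": 80},
    {"ax": 0, "ay": 0, "az": 74, "x": 0.198, "y": 0.156, "z": -0.13, "claw": 80},
    {"ax": 0, "ay": 0, "az": 74, "x": 0.198, "y": 0.156, "z": -0.15, "claw": 80},
    {"ax": 0, "ay": 0, "az": 74, "x": 0.198, "y": 0.156, "z": -0.15, "claw": 80}
  ]
}}

```text
time_s: 29.85
tool_pos: [0.6948, -0.0182, 0.0801]
tool_rot: [-179.9, -0.5, 164.2]
force: [-0.1, 0.2, -0.2]
grip_width: 0.0699
```

{"fn": "step_arm", "kwargs": {
  "series": [
    {"ax": 0, "ay": 0, "az": 0, "x": 0, "y": 0, "z": 0, "claw": 80},
    {"ax": 0, "ay": 0, "az": 0, "x": 0, "y": 0, "z": 0, "claw": 80},
    {"ax": 0, "ay": 0, "az": 0, "x": 0, "y": 0, "z": 0, "claw": 80}
  ]
}}

```text
time_s: 30.15
tool_pos: [0.6994, -0.0209, 0.0878]
tool_rot: [179.9, 0.2, 164.0]
force: [0.5, -0.2, 0.2]
grip_width: 0.0694
```

```bash
python3 - <<'E'
from h import *
s=look('scene','s12'); t=look('top','t12'); 
cv2.imwrite('pics/c17.png',np.hstack([crop(s,170,130,110,120,3.5),cv2.convertScaleAbs(crop(t,210,100,110,120,3.5),alpha=2)]))
E
```

```text
(no output)
```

View pics/c17.png

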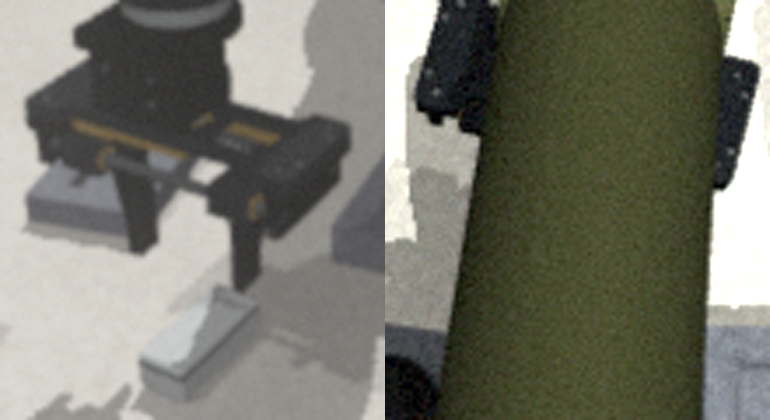

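{"fn": "step_arm", "kwargs": {
  "series": [
    {"ax": 0, "ay": 0, "az": 0, "x": 0, "y": 0, "z": -0.025, "claw": 80},
    {"ax": 0, "ay": 0, "az": 0, "x": 0, "y": 0, "z": -0.045, "claw": 80},
    {"ax": 0, "ay": 0, "az": 0, "x": 0, "y": 0, "z": -0.061, "claw": 80},
    {"ax": 0, "ay": 0, "az": 0, "x": 0, "y": 0, "z": -0.061, "claw": 80},
    {"ax": 0, "ay": 0, "az": 0, "x": 0, "y": 0, "z": -0.061, "claw": 60},
    {"ax": 0, "ay": 0, "az": 0, "x": 0, "y": 0, "z": -0.061, "claw": 45},
    {"ax": 0, "ay": 0, "az": 0, "x": 0, "y": 0, "z": -0.061, "claw": 32},
    {"ax": 0, "ay": 0, "az": 0, "x": 0, "y": 0, "z": -0.061, "claw": 32},
    {"ax": 0, "ay": 0, "az": 0, "x": 0, "y": 0, "z": -0.061, "claw": 32},
    {"ax": 0, "ay": 0, "az": 0, "x": 0, "y": 0, "z": -0.061, "claw": 32}
  ],
  "squeeze": 30
}}

```text
time_s: 31.25
tool_pos: [0.6983, -0.0211, 0.0252]
tool_rot: [180.0, 0.0, 164.0]
force: [0.2, -0.3, 3.0]
grip_width: 0.0356
```

{"fn": "step_arm", "kwargs": {
  "series": [
    {"ax": 0, "ay": 0, "az": 0, "x": 0, "y": 0, "z": 0.01, "claw": 32},
    {"ax": 0, "ay": 0, "az": 0, "x": 0, "y": 0, "z": 0.03, "claw": 32},
    {"ax": 0, "ay": 0, "az": 0, "x": 0, "y": 0, "z": 0.05, "claw": 32},
    {"ax": 0, "ay": 0, "az": 0, "x": 0, "y": 0, "z": 0.06, "claw": 32},
    {"ax": 0, "ay": 0, "az": 0, "x": 0, "y": 0, "z": 0.06, "claw": 32},
    {"ax": 0, "ay": 0, "az": 0, "x": 0, "y": 0, "z": 0.06, "claw": 32}
  ]
}}

```text
time_s: 31.85
tool_pos: [0.6976, -0.0212, 0.0842]
tool_rot: [-180.0, -0.0, 164.0]
force: [-0.6, 0.1, -1.0]
grip_width: 0.0357
```

{"fn": "step_arm", "kwargs": {
  "series": [
    {"ax": 0, "ay": 0, "az": 2, "x": -0.01, "y": -0.007, "z": 0, "claw": 32},
    {"ax": 0, "ay": 0, "az": 4, "x": -0.03, "y": -0.02, "z": 0, "claw": 32},
    {"ax": 0, "ay": 0, "az": 6, "x": -0.06, "y": -0.04, "z": 0, "claw": 32},
    {"ax": 0, "ay": 0, "az": 8, "x": -0.09, "y": -0.06, "z": 0, "claw": 32},
    {"ax": 0, "ay": 0, "az": 10, "x": -0.12, "y": -0.08, "z": 0, "claw": 32},
    {"ax": 0, "ay": 0, "az": 12, "x": -0.15, "y": -0.1, "z": 0, "claw": 32},
    {"ax": 0, "ay": 0, "az": 13.5, "x": -0.175, "y": -0.118, "z": 0, "claw": 32},
    {"ax": 0, "ay": 0, "az": 13.5, "x": -0.192, "y": -0.129, "z": 0, "claw": 32},
    {"ax": 0, "ay": 0, "az": 13.5, "x": -0.1987, "y": -0.134, "z": 0, "claw": 32},
    {"ax": 0, "ay": 0, "az": 13.5, "x": -0.1987, "y": -0.134, "z": 0, "claw": 32},
    {"ax": 0, "ay": 0, "az": 13.5, "x": -0.1987, "y": -0.134, "z": -0.015, "claw": 32},
    {"ax": 0, "ay": 0, "az": 13.5, "x": -0.1987, "y": -0.134, "z": -0.015, "claw": 32}
  ]
}}

```text
time_s: 33.05
tool_pos: [0.4991, -0.1537, 0.068]
tool_rot: [180.0, -0.2, 177.6]
force: [-0.8, 0.1, -1.8]
grip_width: 0.0357
```

{"fn": "step_arm", "kwargs": {
  "series": [
    {"ax": 0, "ay": 0, "az": 0, "x": 0, "y": 0, "z": 0, "claw": 32},
    {"ax": 0, "ay": 0, "az": 0, "x": 0, "y": 0, "z": 0, "claw": 32}
  ]
}}

```text
time_s: 33.25
tool_pos: [0.5001, -0.1548, 0.07]
tool_rot: [-180.0, 0.0, 177.6]
force: [-0.4, -0.4, -0.9]
grip_width: 0.0355
```

```bash
python3 - <<'E'
from h import *
s=look('scene','s13'); t=look('top','t13'); P=status.get_obs(); print(P['tool_pos'],P['tool_rot'])
P=P['tool_pos'];x,y,z=P[0],P[1],P[2]-.025
c=[]
for n,im in (('scene',s),('top',cv2.convertScaleAbs(t,alpha=2))):
    u,v=proj(n,(.5,-.155,.03))[0].astype(int); c.append(crop(im,u-50,v-50,100,100,4,[rect(.4997,-.155,.024,.1,.046,-2.5),rect(.4997,-.155,.024,.15,.096,-2.5),rect(x,y,z,.09,.036,-2.5),rect(x,y,z+.03,.09,.036,-2.5)],n))
cv2.imwrite('pics/c18.png',np.hstack(c))
E
```

```text
[ 0.50000523 -0.15505042  0.07012694] [-1.79995715e+02  4.93637462e-02  1.77556706e+02]
```

View pics/c18.png

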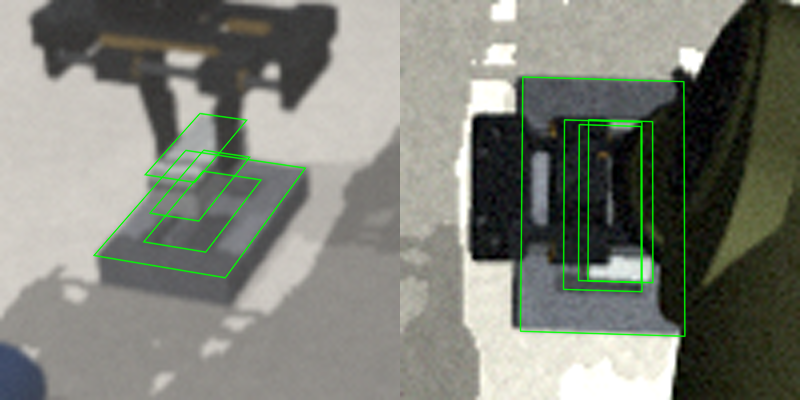

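Tin and slot overlays are aligned. I'll lower the tin.

{"fn": "step_arm", "kwargs": {
  "series": [
    {"ax": 0, "ay": 0, "az": 0, "x": 0, "y": 0, "z": -0.008, "claw": 32},
    {"ax": 0, "ay": 0, "az": 0, "x": 0, "y": 0, "z": -0.016, "claw": 32},
    {"ax": 0, "ay": 0, "az": 0, "x": 0, "y": 0, "z": -0.022, "claw": 32},
    {"ax": 0, "ay": 0, "az": 0, "x": 0, "y": 0, "z": -0.027, "claw": 32},
    {"ax": 0, "ay": 0, "az": 0, "x": 0, "y": 0, "z": -0.031, "claw": 32},
    {"ax": 0, "ay": 0, "az": 0, "x": 0, "y": 0, "z": -0.033, "claw": 32},
    {"ax": 0, "ay": 0, "az": 0, "x": 0, "y": 0, "z": -0.034, "claw": 32},
    {"ax": 0, "ay": 0, "az": 0, "x": 0, "y": 0, "z": -0.0355, "claw": 32},
    {"ax": 0, "ay": 0, "az": 0, "x": 0, "y": 0, "z": -0.0355, "claw": 32}
  ]
}}

```text
time_s: 34.25
tool_pos: [0.4994, -0.1553, 0.0351]
tool_rot: [180.0, 0.0, 177.5]
force: [-1.7, -0.3, 5.1]
grip_width: 0.0355
```

{"fn": "step_arm", "kwargs": {
  "series": [
    {"ax": 0, "ay": 0, "az": 0, "x": 0, "y": 0, "z": 0.001, "claw": 32},
    {"ax": 0, "ay": 0, "az": 0, "x": 0, "y": 0, "z": 0.001, "claw": 50},
    {"ax": 0, "ay": 0, "az": 0, "x": 0, "y": 0, "z": 0.001, "claw": 65},
    {"ax": 0, "ay": 0, "az": 0, "x": 0, "y": 0, "z": 0.001, "claw": 65},
    {"ax": 0, "ay": 0, "az": 0, "x": 0, "y": 0, "z": 0.001, "claw": 65},
    {"ax": 0, "ay": 0, "az": 0, "x": 0, "y": 0, "z": 0.03, "claw": 65},
    {"ax": 0, "ay": 0, "az": 0, "x": 0, "y": 0, "z": 0.07, "claw": 65},
    {"ax": 0, "ay": 0, "az": 0, "x": 0, "y": 0, "z": 0.12, "claw": 65},
    {"ax": 0, "ay": 0, "az": 0, "x": 0, "y": 0, "z": 0.17, "claw": 65},
    {"ax": 0, "ay": 0, "az": 0, "x": 0, "y": 0, "z": 0.2, "claw": 65},
    {"ax": 0, "ay": 0, "az": 0, "x": 0, "y": 0, "z": 0.2, "claw": 65}
  ]
}}

```text
time_s: 35.35
tool_pos: [0.5021, -0.1562, 0.2395]
tool_rot: [-180.0, 0.6, 177.5]
force: [0.6, -0.1, -0.1]
grip_width: 0.0564
```

{"fn": "step_arm", "kwargs": {
  "series": [
    {"ax": 0, "ay": 0, "az": 0, "x": -0.02, "y": -0.05, "z": 0, "claw": 65},
    {"ax": 0, "ay": 0, "az": 0, "x": -0.03, "y": -0.1, "z": 0, "claw": 65},
    {"ax": 0, "ay": 0, "az": 0, "x": -0.04, "y": -0.15, "z": 0, "claw": 65},
    {"ax": 0, "ay": 0, "az": 0, "x": -0.05, "y": -0.2, "z": 0, "claw": 65},
    {"ax": 0, "ay": 0, "az": 0, "x": -0.06, "y": -0.24, "z": 0, "claw": 65},
    {"ax": 0, "ay": 0, "az": 0, "x": -0.06, "y": -0.24, "z": 0, "claw": 65},
    {"ax": 0, "ay": 0, "az": 0, "x": -0.06, "y": -0.24, "z": 0, "claw": 65},
    {"ax": 0, "ay": 0, "az": 0, "x": -0.06, "y": -0.24, "z": 0, "claw": 65}
  ]
}}

```text
time_s: 36.15
tool_pos: [0.4399, -0.3936, 0.2332]
tool_rot: [179.9, -0.1, 177.6]
force: [0.9, -0.8, -0.4]
grip_width: 0.0562
```

```bash
python3 - <<'E'
from h import *
s=look('scene','s14'); t=look('top','t14'); P=status.get_obs(); print(P['tool_pos'],P['time_s'],abs(P['joint_velocities']).max())
x,y=.4994,-.1553
c=[]
for n,im in (('scene',s),('top',cv2.convertScaleAbs(t,alpha=2))):
    u,v=proj(n,(.5,-.155,.03))[0].astype(int); c.append(crop(im,u-35,v-40,70,80,5.5,[rect(x,y,.04,.09,.036,-2.5),rect(.4997,-.155,.024,.1,.046,-2.5)],n))
cv2.imwrite('pics/c19.png',np.hstack(c))
for n in ('top','scene'):
    a=cv2.imread(f'pics/{n}0.png').astype(int);b=cv2.imread(f'pics/{n}14.png'.replace('scene','s').replace('top','t')).astype(int)
    for nm,p in (('gun',(.75,-.2,.03)),('tape',(.75,.22,.03))):
        u,v=proj(n,p)[0].astype(int); print(n,nm,u,v)
E
```

```text
[ 0.4403436  -0.39333758  0.2336941 ] 36.25 0.3097684417963846
top gun 336 121
top tape 163 123
scene gun 145 224
scene tape 328 254
```

View pics/c19.png

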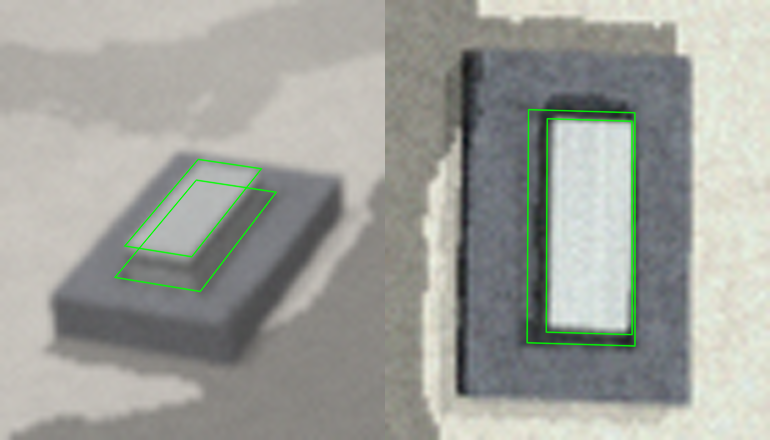

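View pics/s14.png

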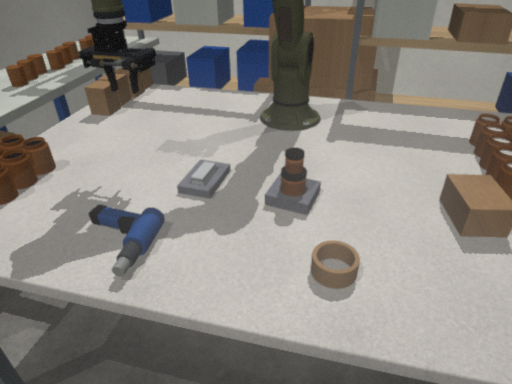

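View pics/t14.png

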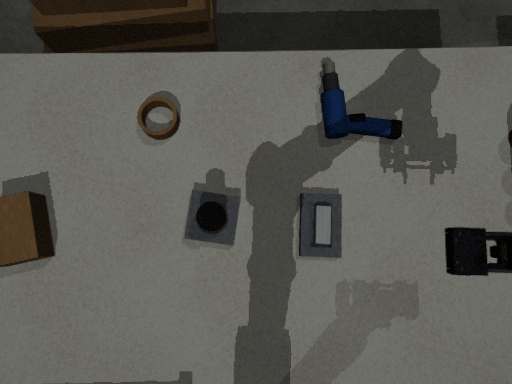

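The tin lies level in the slot, with its top outline matching 40 mm. The tower is upright at scene (293,175), and the heat gun and tape roll are at their first pixels. I'll hand the job in.

```bash
python3 -c "
from cell import workorder
print(workorder.sign_off())"
```

```text
the job is handed in; nothing more can be done
None
```

The candle gift set is packed as asked, and the job was handed in at about 36 s of the 134 s allowed. The sign-off gives no verdict.

- **Tower:** The order was wide jar into the round recess, wide lid, narrow jar, narrow lid. Each piece made contact within about 0.3 mm of its seated height, at 5–12 N. The last pictures show the tower upright, with all four pieces centred to about 1 mm.
- **Match tin:** I laid it in the slot last. It touched down at floor height, and its top outline matches the expected 40 mm, so it lies level and fully in. It is the same way up as I found it.
- **Other objects:** The heat gun and tape roll look to be at the same pixels as in the first pictures. The gripper is open and parked well clear.
- **Disagreements:** The two cameras' position fits differed by up to about 3 mm and the tin's yaw by about 3°. I averaged positions and set the tin's angle from an overlay check; every fit has at least 4 mm of clearance per side. No check failed.

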